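Free the seized model clamp and set the gauge in its jaws

ROBOT

A 6-joint arm with a two-finger parallel gripper is mounted at the origin on a cart in front of the work surface, level with it; the furniture and walls round the work are solid. World frame = base frame: x ahead of the robot, y to its left, z up, the work surface at z = 0. Lengths are in m, angles in degrees, forces in N, time in s.
With the tool pointing down it reaches from about 0.35 to 0.875 m from the base axis. Payload 4.2 kg.
Tool frame: the origin (TCP) lies at the very end of the fingers, on their centre line; the grasp point (between the pads) lies 19 mm behind it; z points along the fingers, y is the direction in which the jaws open and shut (so a half turn about z gives the same grasp; the last joint's range is limited). The gripper opens to 87 mm and grips with 3 to 60 N. Pads are 19 mm wide; open, the fingers measure 117 mm over their backs; the gripper's body (75 mm by 190 mm) begins 51 mm behind the grasp point.
Start: joints at [-53.709, 22.042, 0.453, 0, -68.411, -14.817], TCP at [0.229, -0.582, 0.223] pointing down, gripper open.
Joint ranges: [-179.83, 179.83], [-69.29, 118.12], [-61.27, 80.66], [-181.25, 117.63], [-171.15, -9.14], [-177.46, 177.46]. Speed limits (degrees/s): [159.86, 159.86, 180, 180, 180, 180].

INTERFACE

Orientations are given as a 3x3 rotation matrix whose columns are the frame's x, y, z axes.
In Python, from station import r, imaging gives the robot as it stands. The module is installed in compiled form; this text tells all that it offers.
- The arm moves only by the tool move_arm, never from a script. Its argument "motion" is one flat list of numbers, 7 for each row, row after row: the shift along the tool's x, y, z in units of 40 mm (1.0 is 40 mm), then the turn, a rotation vector about the tool's x, y, z in units of 5 degrees (1.0 is 5 degrees), then the gripper's target within -1 to 1 (shut at 1, half-way at 0, fully open at -1). In form: [dx, dy, dz, wx, wy, wz, gripper, dx, dy, dz, wx, wy, wz, gripper, ...]. A call has 1 to 20 rows; each row is the pose to reach, as a shift and turn from the pose measured when the call began, along the tool's axes at that moment; what a row does not reach only later rows make up. A row lasts 1/12 s, in which the tool goes at most 41.7 mm and 7.16 degrees, less where a joint would pass 70% of its speed; a pose out of reach is approached as far as the arm can. A call with a gripper value outside its range is refused whole. The fingers move at their own pace and stop on an object; the grip force is fixed at half the most. Time passes only in rows, so rows that repeat a pose let the fingers close. It gives the time, the measured TCP pose, the force and the opening at its end, in the units of the state.
- r.sense(): the state, without advancing time (a new reading comes with each control period).
- imaging.capture(name): name is "side" or "top" or "wrist"; returns the picture (420x560x3 uint8, blue, green, red); there is no depth.
- imaging.camera_params(name): a dict with "intrinsics" (3x3 intrinsics, pixels), "world_from_camera" (4x4, takes a point from camera to world coordinates). Camera axes: x right, y down, z forward; pixel columns grow to the right and rows downward; lengths in m; the calibration is good to about 2 mm. A picture is of the moment at which its call begins: read the wrist's pose just before it. camera_params takes no time and is no camera call; for the wrist camera it gives the pose at the moment of the call.
- r.finish_job(): hands the job in, once; it reports no verdict.
The state is a dict: "time_s": time; "joints": joint angles; "joint_velocities": joint speeds; "effort": joint torques, N m; "tcp_pos": TCP position; "ee_rot": TCP orientation; "wrist_force": force on the tool from outside, world axes, zero at the start; "moment": the same for the moment, N m; "gripper_width": opening from 0.0 (shut) to 1.0 (fully open).
Only numpy, scipy, OpenCV 4.12 (cv2) and the standard library are available. Lean on these libraries where they do the work, as an engineer would, in place of code of your own. Each camera call takes 0.05 s, during which the arm holds its last target.

TASK

The model clamp has seized shut: grip its red knob on the sloping head, break it loose anticlockwise with a short firm twist, and keep turning it until it stops and the jaws stand fully open. Then take the blue-handled setting gauge out of its wooden rest and lower it, blade down and without dropping it, between the open jaws until the blade stands on the bottom of the slot, about midway along the jaws; only then let go. Leave the jaws open and do not disturb the dental models, tape roll, pot and other things lying about.

Things in the scene. Friction and masses are not known exactly. Their poses are not given: they have to be found in the camera images.
- clamp: Grey model clamp, fixed to the worktop: base 170 (x) x 110 x 14 mm, origin at the middle of its underside, x away from its front. In front a round head with a sloping face, 64 mm across, centred at (-55, 0, 85) mm, which carries the knob (its top about 120 mm above the worktop); behind it the two aluminium jaws.
- knob_grip (a point): Grip point on the knob's axis, 26 mm above the sloping face. The knob is a black disc (48 mm across, 9 mm high) with a red bar 46 mm long (x), 12 mm thick (y), whose top is 12 mm above this point; both turn. z is the axis, out of the face: 30 degrees from vertical towards the clamp's front, so tilt the tool likewise. At knob = 0 the bar runs up and down the slope.
- knob (a joint): Angle of the knob (rad): 0 = seized, jaws shut; grows as it is turned anticlockwise seen from outside (right-handed about z of knob_grip) to the stop at 2.6 = jaws fully open. It resists with about 0.3 N m, gives way at about 0.35 and snaps on to about 0.65; then it turns freely (0.03 N m) and stays where it is left.
- slot_floor (a point): Centre of the bottom of the slot between the fully open jaws, 20 mm above the worktop. x runs along the slot (50 mm long, open at both ends) away from the clamp's front, y across it to the moving jaw, z up. The jaws rise 30 mm above this point, each 22 mm thick; their upper inner edges are bevelled, 4 mm wide and 6 mm deep.
- moving_jaw (a joint): Travel of the clamp's left jaw (m), driven by the knob at 3.5 mm per rad: 0 = shut (0.4 mm gap), 0.0091 = fully open (9.5 mm gap). The right jaw is fixed.
- gauge_grip (a point): Centre of the setting gauge's blue plastic handle: 30 mm (x) by 16 mm (y) by 32 mm high (z up). Below the handle the steel blade, 30 mm (x) by 5 mm (y), reaches 38 mm down; its end lies 54 mm below this point. Mass about 80 g. It starts upright in its rest; either way round fits.
- gauge_tip (a point): Middle of the lower end of the gauge's blade; same axes as gauge_grip. The last 3 mm are 3 mm thick.
- gauge_rest: Fixed wooden block 60 x 45 x 30 mm, origin at the middle of its underside, with a slot 35 x 9 mm along its x, 24 mm deep, in which the gauge stands loosely.
- tape: Bystander: loose roll of brown tape, 100 mm across, 25 mm high.
- stack: Bystander: loose stacked dental model, 66 x 76 x 64 mm.
- arch: Bystander: loose pale blue dental arch, 91 x 84 x 27 mm.
- segment: Bystander: loose small yellow stone segment with two teeth, 21 x 34 x 23 mm.
- pot: Bystander: loose white pot, 48 mm across, 49 mm high.
- wax: Bystander: loose small coral wax row, 16 x 29 x 10 mm.
- tweezer: Bystander: loose tweezers, 175 mm long, 6 mm high.
Mind the look-alikes: they are no part of the job. There is more than one size of the clamp; the one meant has the size given above.

How it is judged:
By the outcome, as a careful person would: the job done as asked, in the order asked, and still so for the second after the job is handed in, with the robot touching nothing.
It also fails if it takes over 64 s, if anything falls off the work surface, if the arm or the gripper's body presses on something with over 40 N, if the wrist force passes 120 N, or if a joint passes its speed limit or range.

## Working session

There is one attempt and no reset: what is moved stays moved. The work goes in short steps, Python scripts to look and compute and a tool call to move; the robot and the scene stay as the last step left them, time stands still between calls to the robot, and variables do not carry over. Pictures are saved under pics/ and viewed, and the job is handed in when it is done.

Besides the shell and the picture viewer there is one more tool, called as a command line: name --argument value ..., lists and objects as JSON in quotes. move_arm: Moves the arm, as the interface text tells. Its arguments: {"type":"object","properties":{"motion":{"type":"array","items":{"type":"number"}}},"required":["motion"]}

```bash
mkdir -p pics
python3 - <<'E'
from station import r, imaging
import cv2
print(r.sense())
for n in ["side","top","wrist"]:
    p=imaging.camera_params(n); print(n,p["intrinsics"].tolist() if hasattr(p["intrinsics"],'tolist') else p["intrinsics"]); print(p["world_from_camera"])
    cv2.imwrite(f"pics/{n}0.png",imaging.capture(n))
E
```

```text
{'time_s': 0.0, 'joints': array([-5.37087334e+01,  2.20899981e+01,  3.78226608e-01, -3.01860127e-02,
       -6.84101518e+01, -1.48177247e+01]), 'joint_velocities': array([-0.06782819,  0.0626449 ,  0.08025692,  0.07401219, -0.05567608,
        0.01862385]), 'effort': array([ 9.91083980e-04, -3.90667641e+01,  1.87409449e+01,  4.22007591e+00,
        1.09987945e-02, -2.14187612e-04]), 'tcp_pos': array([ 0.22860233, -0.58103257,  0.22145393]), 'ee_rot': array([[-9.30657821e-01, -3.65889701e-01, -8.64636909e-04],
       [-3.65890716e-01,  9.30655663e-01,  2.00509455e-03],
       [ 7.10357903e-05,  2.18241954e-03, -9.99997616e-01]]), 'wrist_force': array([-0.38299067, -0.45307442,  0.02688462]), 'moment': array([ 0.00109323, -0.00070512,  0.02065344]), 'gripper_width': 1.0015440993373712}
side [[518.4596953008197, 0.0, 278.60897045275715], [0.0, 518.4596953008197, 206.90873461054312], [0.0, 0.0, 1.0]]
[[-0.99823611 -0.02983664  0.05132685  0.48683562]
 [-0.05902346  0.59188889 -0.80385556  1.24169338]
 [-0.00639545 -0.80546714 -0.59260593  1.01010788]
 [ 0.          0.          0.          1.        ]]
top [[447.76051201952174, 0.0, 280.55698386202954], [0.0, 447.76051201952174, 207.19876736545493], [0.0, 0.0, 1.0]]
[[ 1.02662626e-03 -9.81641493e-01  1.90732601e-01  3.31322717e-01]
 [-9.99993136e-01 -3.28730639e-04  3.69063063e-03  1.71322540e-02]
 [-3.56017651e-03 -1.90735081e-01 -9.81635092e-01  1.24055310e+00]
 [ 0.00000000e+00  0.00000000e+00  0.00000000e+00  1.00000000e+00]]
wrist [[362.45727538607474, 0.0, 281.5190341011664], [0.0, 362.45727538607474, 202.57035411149076], [0.0, 0.0, 1.0]]
[[-0.36635604  0.89513633  0.25399646  0.15733273]
 [ 0.93047171  0.35174347  0.10246432 -0.60932166]
 [ 0.00237793  0.27387494 -0.96176237  0.38266076]
 [ 0.          0.          0.          1.        ]]
```

View pics/side0.png

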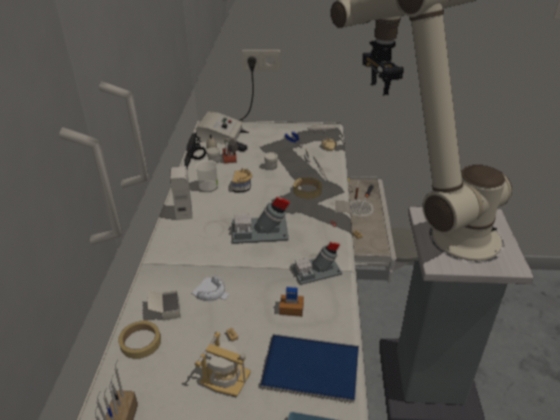

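View pics/top0.png

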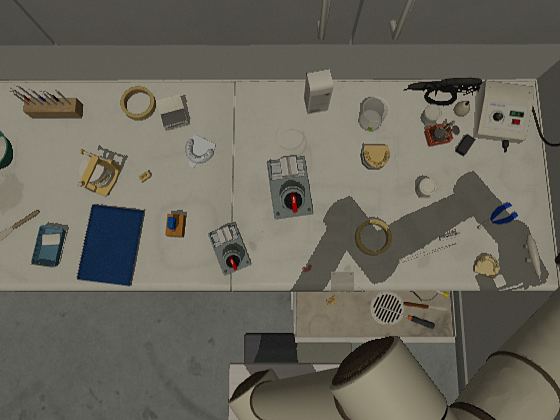

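View pics/wrist0.png

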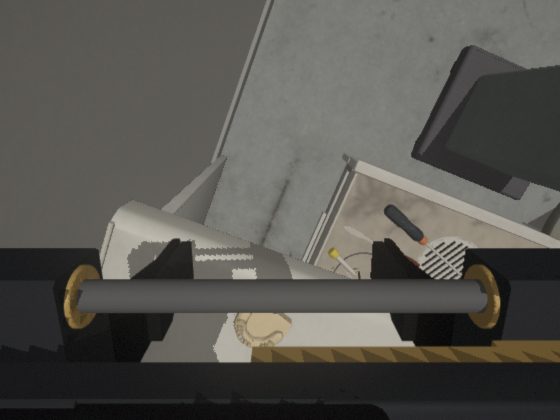

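The big clamp is at about (290,187) in the top view, with a smaller look-alike at (230,248). The gauge in its rest is at about (175,222). In the side view these are at (262,220) and (291,302). I'll zoom in on both.

Run:
```python
import cv2
t=cv2.imread("pics/top0.png"); s=cv2.imread("pics/side0.png")
def z(im,x,y,w,h,k,n): cv2.imwrite(n,cv2.resize(im[y:y+h,x:x+w],None,fx=k,fy=k,interpolation=cv2.INTER_CUBIC))
z(t,250,140,80,90,6,"pics/z_tc.png"); z(t,150,200,50,45,10,"pics/z_tg.png")
z(s,220,185,80,65,8,"pics/z_sc.png"); z(s,265,275,50,50,10,"pics/z_sg.png")
```

```text
(no output)
```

View pics/z_tc.png

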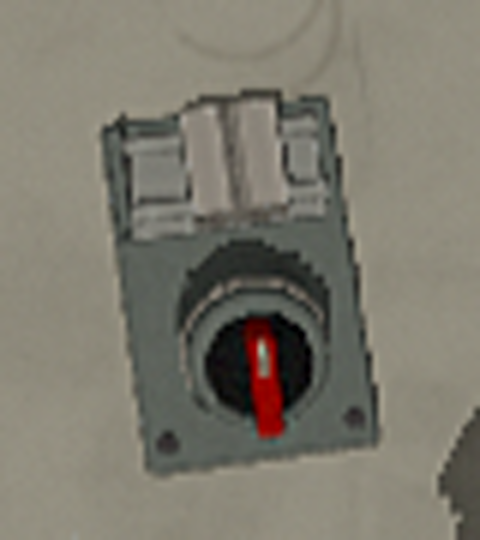

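View pics/z_tg.png

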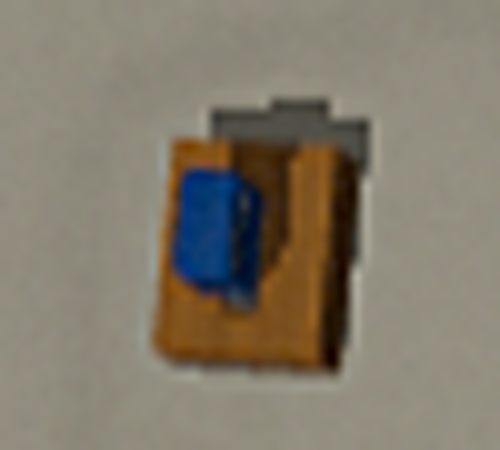

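View pics/z_sc.png

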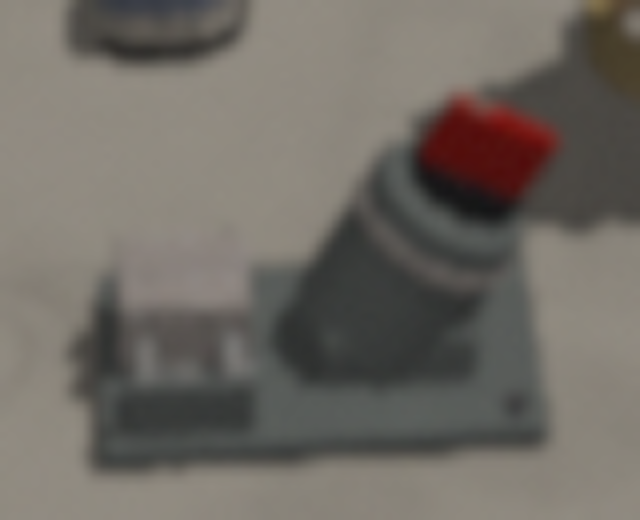

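View pics/z_sg.png

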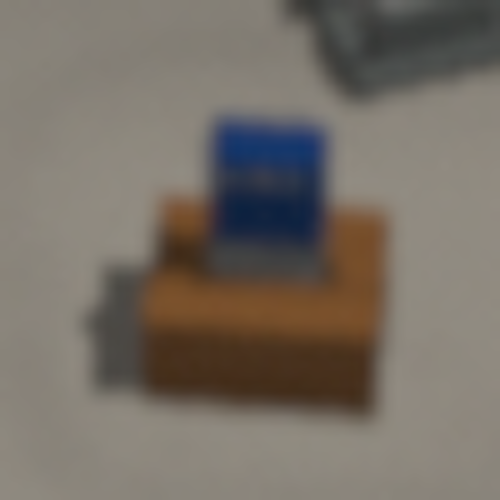

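```bash
cat > h.py <<'E'
import numpy as np
from scipy.optimize import least_squares
from scipy.spatial.transform import Rotation as R
C={'top':(np.array([[447.7605,0,280.557],[0,447.7605,207.1988],[0,0,1]]),np.array([[1.02662626e-03,-9.81641493e-01,1.90732601e-01,3.31322717e-01],[-9.99993136e-01,-3.28730639e-04,3.69063063e-03,1.71322540e-02],[-3.56017651e-03,-1.90735081e-01,-9.81635092e-01,1.24055310],[0,0,0,1]])),
'side':(np.array([[518.4597,0,278.609],[0,518.4597,206.9087],[0,0,1]]),np.array([[-0.99823611,-0.02983664,0.05132685,0.48683562],[-0.05902346,0.59188889,-0.80385556,1.24169338],[-0.00639545,-0.80546714,-0.59260593,1.01010788],[0,0,0,1]]))}
def proj(c,P):
    K,T=C[c] if isinstance(c,str) else c
    p=T[:3,:3].T@(np.asarray(P)-T[:3,3]); p=K@p; return p[:2]/p[2]
def fitpose(obs,x0,z=0,free_z=False):
    # obs list of (cam, local pt, pixel)
    def W(v,p):
        c,s=np.cos(v[2]),np.sin(v[2]); return np.array([v[0]+c*p[0]-s*p[1],v[1]+s*p[0]+c*p[1],p[2]+(v[3] if free_z else z)])
    f=lambda v:np.concatenate([proj(c,W(v,p))-px for c,p,px in obs])
    s=least_squares(f,list(x0)+([z] if free_z else []),loss='soft_l1'); return s.x,s.fun.reshape(-1,2) if len(s.fun)==2*len(obs) else f(s.x).reshape(-1,2)
def tri(obs):
    A=[];b=[]
    for c,px in obs:
        K,T=C[c] if isinstance(c,str) else c
        d=T[:3,:3]@np.linalg.inv(K)@np.array([px[0],px[1],1]); d/=np.linalg.norm(d)
        M=np.eye(3)-np.outer(d,d); A.append(M); b.append(M@T[:3,3])
    X=np.linalg.solve(sum(A),sum(b)); return X,[np.linalg.norm(M@X-q) for M,q in zip(A,b)]
E
python3 - <<'E'
from h import *
tc=lambda x,y:np.array([250+x/6-.42,140+y/6-.42]); sc=lambda x,y:np.array([220+x/8-.44,185+y/8-.44])
tg=lambda x,y:np.array([150+x/10-.45,200+y/10-.45]); sg=lambda x,y:np.array([265+x/10-.45,275+y/10-.45])
h,w=.085,.055
obs=[('top',(-h,w,.014),tc(146,470)),('top',(-h,-w,.014),tc(380,436)),('top',(h,w,.014),tc(103,130)),('top',(h,-w,.014),tc(328,95)),
('side',(-h,w,0),sc(547,442)),('side',(h,w,0),sc(95,466)),('side',(-h,w,.014),sc(547,425)),('side',(h,w,.014),sc(98,450))]
v,res=fitpose(obs,[.4,0,0],free_z=True);print("clamp",v,np.degrees(v[2]));print(res.round(1))
v,res=fitpose(obs,[.4,0,0]);print("clamp",v,np.degrees(v[2]));print(res.round(1))
h,w=.03,.0225
obs=[('top',(h,w,.03),tg(172,140)),('top',(h,-w,.03),tg(340,148)),('top',(-h,-w,.03),tg(322,368)),('top',(-h,w,.03),tg(156,355)),
('side',(h,w,.03),sg(145,318)),('side',(-h,w,.03),sg(376,335)),('side',(-h,-w,.03),sg(390,208)),('side',(h,-w,.03),sg(165,195)),('side',(h,w,0),sg(148,402)),('side',(-h,w,0),sg(374,412))]
v,res=fitpose(obs,[.4,0.25,0],free_z=True);print("rest",v,np.degrees(v[2]));print(res.round(1))
h,w=.015,.008
obs=[('top',(h,w,.0),tg(186,170)),('top',(-h,-w,.0),tg(225,292)),('top',(-h,w,.0),tg(175,280)),('top',(h,-w,.0),tg(235,172)),
('side',(h,w,.0),sg(212,126)),('side',(-h,w,.0),sg(327,130)),('side',(h,w,-.032),sg(210,238)),('side',(-h,w,-.032),sg(320,245))]
v,res=fitpose(obs,[.4,0.25,0],z=.076,free_z=True);print("gauge",v,np.degrees(v[2]));print(res.round(1))
E
```

```text
clamp [ 0.62867116 -0.00315811  0.14033854 -0.00113572] 8.040806225298725
[[ 0.3  1. ]
 [ 0.4  1.2]
 [-0.7 -0.6]
 [-0.   0. ]
 [-0.2  0.6]
 [-0.1  0.9]
 [-0.2 -0.8]
 [-0.7 -0.7]]
clamp [ 0.62849339 -0.00288742  0.13983961] 8.012219456722844
[[ 0.2  0.9]
 [ 0.3  1.2]
 [-0.8 -0.7]
 [-0.1 -0. ]
 [-0.2  0.4]
 [-0.   0.6]
 [-0.2 -1. ]
 [-0.7 -1. ]]
rest [ 0.51608377  0.31290859 -0.03537521 -0.00232699] -2.026850001866535
[[ 0.3  0.8]
 [-0.2  0.6]
 [-0.2  0.2]
 [-0.   0.9]
 [-0.5  0.1]
 [ 0.1 -0. ]
 [-0.3 -0.3]
 [-0.8 -0.4]
 [-0.7 -0.2]
 [ 0.   0.4]]
gauge [ 0.51568237  0.31182277 -0.0458791   0.07903636] -2.6286785651670357
[[-0.6  0.3]
 [ 0.5 -0.4]
 [-0.6  0.6]
 [ 0.6  0.4]
 [-0.6  0.8]
 [-0.1  1.3]
 [-0.4 -1.4]
 [ 0.4 -1.2]]
```

```bash
cat >> h.py <<'E'
def plan(p,Rt,quiet=False):
    from station import r
    s=r.sense(); R0=np.array(s["ee_rot"]); p0=np.array(s["tcp_pos"])
    U,_,V=np.linalg.svd(R0); R0=U@V
    d=R0.T@(np.asarray(p)-p0)/.04; w=np.degrees(R.from_matrix(R0.T@Rt).as_rotvec())/5
    if not quiet: print("t",round(s["time_s"],2),"row",np.round(np.r_[d,w],3).tolist(),"rows>=",np.linalg.norm(d)*.04/.0417,np.linalg.norm(w)*5/7.16)
    return np.r_[d,w]
def toolR(yaw_y,tilt=0,az=None):
    """y axis at world angle yaw_y (deg, horizontal at tilt 0); tool z tilted by tilt towards azimuth az"""
    y=np.array([np.cos(np.radians(yaw_y)),np.sin(np.radians(yaw_y)),0]); z=np.array([0,0,-1.])
    R0=np.c_[np.cross(y,z),y,z]
    if tilt:
        a=np.radians(az); ax=np.cross([0,0,-1],[np.cos(a),np.sin(a),0]); R0=R.from_rotvec(np.radians(tilt)*ax).as_matrix()@R0
    return R0
def cam(name):
    from station import imaging
    p=imaging.camera_params(name); return np.array(p["intrinsics"]),np.array(p["world_from_camera"])
E
python3 - <<'E'
from h import *
yaw=8.0; c,s=np.cos(np.radians(yaw)),np.sin(np.radians(yaw))
Rz=np.array([[c,-s,0],[s,c,0],[0,0,1]])
g=np.array([.6285,-.0029,0])+Rz@[-.068,0,.1075]; a=Rz@[-.5,0,np.sqrt(.75)]
print(g,a,proj('top',g),proj('side',g),[proj('top',g+.012*a+k*.023*(Rz@[np.sqrt(.75),0,.5])) for k in(1,-1)],[proj('side',g+.012*a+k*.023*(Rz@[np.sqrt(.75),0,.5])) for k in(1,-1)])
Rt=toolR(98,30,8);print(Rt)
plan(g+.11*a,Rt)
E
```

```text
[ 0.56116177 -0.01236377  0.1075    ] [-0.49513403 -0.06958655  0.8660254 ] [293.63595275 203.52023133] [280.48480524 201.05665414] [array([293.06493357, 196.48705198]), array([295.07246772, 213.38218156])] [array([275.76236315, 195.28877589]), array([289.13111494, 200.90544808])]
[[-8.57597304e-01 -1.39173101e-01  4.95134034e-01]
 [-1.20527441e-01  9.90268069e-01  6.95865505e-02]
 [-5.00000000e-01  4.73754776e-17 -8.66025404e-01]]
t 0.15 row [-11.603, 10.512, 0.489, 0.723, -5.976, 2.626] rows>= 15.025664332306116 4.586357918499924
```

move_arm --motion '[-6, 5.4, 0, 0.7, -6, 2.6, -1, -11.6, 10.5, 0.5, 0.7, -6, 2.6, -1, -11.6, 10.5, 0.5, 0.7, -6, 2.6, -1, -11.6, 10.5, 0.5, 0.7, -6, 2.6, -1, -11.6, 10.5, 0.5, 0.7, -6, 2.6, -1, -11.6, 10.5, 0.5, 0.7, -6, 2.6, -1, -11.6, 10.5, 0.5, 0.7, -6, 2.6, -1, -11.6, 10.5, 0.5, 0.7, -6, 2.6, -1, -11.6, 10.5, 0.5, 0.7, -6, 2.6, -1, -11.6, 10.5, 0.5, 0.7, -6, 2.6, -1, -11.6, 10.5, 0.5, 0.7, -6, 2.6, -1, -11.6, 10.5, 0.5, 0.7, -6, 2.6, -1, -11.6, 10.5, 0.5, 0.7, -6, 2.6, -1, -11.6, 10.5, 0.5, 0.7, -6, 2.6, -1, -11.6, 10.5, 0.5, 0.7, -6, 2.6, -1, -11.6, 10.5, 0.5, 0.7, -6, 2.6, -1, -11.6, 10.5, 0.5, 0.7, -6, 2.6, -1, -11.6, 10.5, 0.5, 0.7, -6, 2.6, -1, -11.6, 10.5, 0.5, 0.7, -6, 2.6, -1, -11.6, 10.5, 0.5, 0.7, -6, 2.6, -1]'

```text
time_s: 1.82
tcp_pos: [0.5064, -0.0213, 0.2024]
ee_rot: [[-0.857, -0.14, 0.496], [-0.12, 0.99, 0.072], [-0.502, 0.002, -0.865]]
wrist_force: [-0.9, -0.1, -0.1]
gripper_width: 1.004
```

Run:
```python
from h import *
from station import r,imaging
import cv2
s=r.sense(); print(s["joints"].round(1),s["tcp_pos"],s["time_s"])
K,T=cam("wrist"); im=imaging.capture("wrist"); cv2.imwrite("pics/w1.png",im); np.savez("w1.npz",K=K,T=T)
yaw=8.0; c_,s_=np.cos(np.radians(yaw)),np.sin(np.radians(yaw))
Rz=np.array([[c_,-s_,0],[s_,c_,0],[0,0,1]])
g=np.array([.6285,-.0029,0])+Rz@[-.068,0,.1075]; a=Rz@[-.5,0,np.sqrt(.75)]; u=Rz@[np.sqrt(.75),0,.5]; v=Rz@[0,1,0]
print([proj((K,T),g+.012*a+k*.023*u+m*.006*v).round(1) for k in(1,-1) for m in (1,-1)])
plan(g+.11*a,toolR(98,30,8))
```

```text
[  18.3   -1.5  -45.3   17.2  -17.2 -115.5] [ 0.50639473 -0.02129812  0.20236255] 1.8167
[array([290.8, 235.6]), array([275.1, 235.6]), array([291.2, 176.7]), array([274.8, 176.7])]
t 1.87 row [-0.012, 0.035, 0.0, 0.024, 0.025, -0.003] rows>= 0.03564164699153544 0.024316316995226663
```

View pics/w1.png

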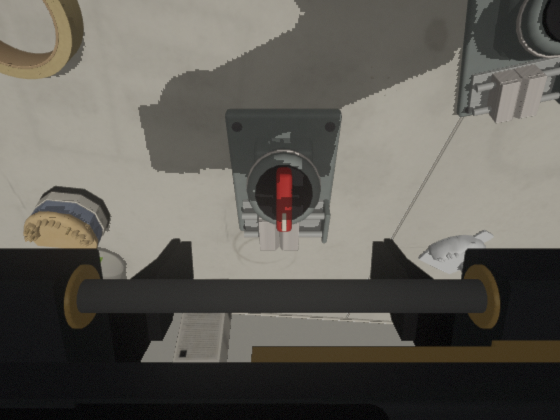

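Run:
```python
import cv2
t=cv2.imread("pics/w1.png")
cv2.imwrite("pics/z_w1.png",cv2.resize(t[100:260,215:355],None,fx=4,fy=4,interpolation=cv2.INTER_CUBIC)[:600])
```

```text
(no output)
```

View pics/z_w1.png

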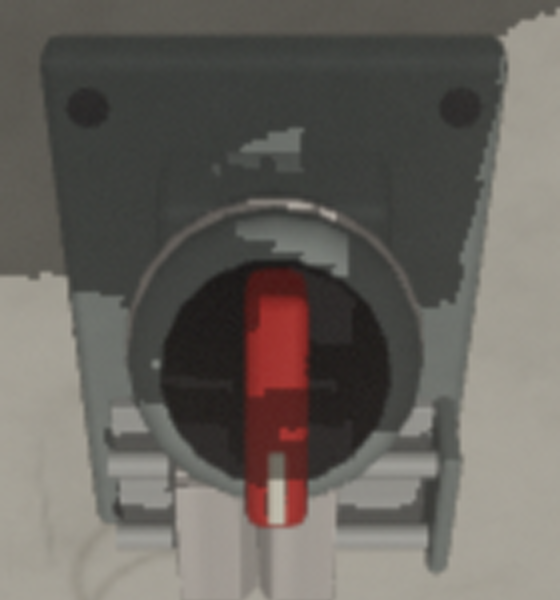

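```bash
cat > fitc.py <<'E'
from h import *
tc=lambda x,y:np.array([250+x/6-.42,140+y/6-.42]); sc=lambda x,y:np.array([220+x/8-.44,185+y/8-.44])
d=np.load("w1.npz"); W=(d["K"],d["T"]); wc=lambda x,y:np.array([215+x/4-.375,100+y/4-.375])
h,w=.085,.055
a=np.array([-.5,0,np.sqrt(.75)]);u=np.array([np.sqrt(.75),0,.5]);v_=np.array([0,1,0]);f=np.array([-.055,0,.085]);g=f+.026*a
o1=[('top',(-h,w,.014),tc(146,470)),('top',(-h,-w,.014),tc(380,436)),('top',(h,w,.014),tc(103,130)),('top',(h,-w,.014),tc(328,95)),
('side',(-h,w,0),sc(547,442)),('side',(h,w,0),sc(95,466)),('side',(-h,w,.014),sc(547,425)),('side',(h,w,.014),sc(98,450))]
b=lambda k,m:tuple(g+.012*a+k*.023*u+m*.006*v_)
o2=[(W,(-h,-w,0),wc(45,38)),(W,(-h,w,0),wc(505,38)),(W,tuple(f+.032*v_),wc(424,352)),(W,tuple(f-.032*v_),wc(128,352)),
(W,b(1,1),wc(307,525)),(W,b(1,-1),wc(247,525)),(W,b(-1,1),wc(309,295)),(W,b(-1,-1),wc(247,295)),(W,tuple(f+.009*a),wc(275,372)),
(W,tuple(f+.009*a+.024*v_),wc(390,372)),(W,tuple(f+.009*a-.024*v_),wc(160,372))]
if __name__=="__main__":
    for nm,o in (("all",o1+o2),("wrist",o2),("ts",o1)):
        for fz in(0,1):
            v,res=fitpose(o,[.62,0,.14],free_z=bool(fz)); print(nm,v.round(4),np.degrees(v[2]).round(2)); 
            if nm=="wrist":print(res.round(1).tolist())
E
python3 fitc.py
```

```text
all [ 0.6248 -0.0034  0.1292] 7.4
all [ 0.6288 -0.0026  0.1334 -0.0049] 7.65
wrist [ 0.6241 -0.0031  0.1352] 7.75
[[-1.0, -4.5], [0.5, -4.1], [0.9, 2.8], [-1.3, 2.6], [0.4, 1.1], [-0.5, 1.1], [0.6, -1.1], [-0.5, -1.2], [0.2, 0.4], [0.8, 0.5], [-0.5, 0.3]]
wrist [ 0.6317 -0.0018  0.1371 -0.0079] 7.86
[[0.8, -1.7], [-1.3, -1.4], [-0.4, 2.8], [0.1, 2.8], [0.1, -0.4], [-0.1, -0.4], [0.2, -0.3], [-0.3, -0.3], [0.2, 0.4], [-0.2, 0.4], [0.6, 0.4]]
ts [ 0.6285 -0.0029  0.1398] 8.01
ts [ 0.6287 -0.0032  0.1403 -0.0011] 8.04
```

move_arm --motion '[1.5, 0, 0, 0, 0, 0, -1, 1.5, 0, 0, 0, 0, 0, -1, 1.5, 0, 0, 0, 0, 0, -1, 1.5, 0, 0, 0, 0, 0, -1, 1.5, 0, 0, 0, 0, 0, -1]'

```text
time_s: 2.28
tcp_pos: [0.4564, -0.0292, 0.1746]
ee_rot: [[-0.856, -0.139, 0.499], [-0.119, 0.99, 0.073], [-0.504, 0.003, -0.864]]
wrist_force: [0.8, 1.2, -0.5]
gripper_width: 1.001
```

Run:
```python
from h import *
from station import r,imaging
import cv2
s=r.sense(); print(s["joints"].round(1),s["tcp_pos"],s["time_s"],s["joint_velocities"].round(1))
K,T=cam("wrist"); im=imaging.capture("wrist"); cv2.imwrite("pics/w2.png",im); np.savez("w2.npz",K=K,T=T)
```

```text
[  17.2   -4.7  -56.8   29.5   -9.2 -127.2] [ 0.45638805 -0.02915396  0.17461806] 2.2833 [ 0.5  0.7  1.5  0.1 -0.1 -0.1]
```

move_arm --motion '[-1.5, 0, 1, 0, 0, 0, -1, -2.8, 0, 1.2, 0, 0, 0, -1, -2.8, 0, 1.2, 0, 0, 0, -1, -2.8, 0, 1.2, 0, 0, 0, -1, -2.8, 0, 1.2, 0, 0, 0, -1, -2.8, 0, 1.2, 0, 0, 0, -1]'

```text
time_s: 2.83
tcp_pos: [0.5767, -0.0121, 0.1893]
ee_rot: [[-0.856, -0.139, 0.498], [-0.118, 0.99, 0.073], [-0.503, 0.003, -0.864]]
wrist_force: [-0.6, -0.4, -0.7]
gripper_width: 1.004
```

Run:
```python
from h import *
from station import r,imaging
import cv2
s=r.sense(); print(s["joints"].round(1),s["tcp_pos"],s["time_s"],s["joint_velocities"].round(1))
K,T=cam("wrist"); im=imaging.capture("wrist"); cv2.imwrite("pics/w3.png",im); np.savez("w3.npz",K=K,T=T)
a=cv2.imread("pics/w2.png")
cv2.imwrite("pics/z23.png",np.hstack([cv2.resize(i[y:y+130,215:345],None,fx=3,fy=3,interpolation=cv2.INTER_CUBIC) for i,y in ((a,120),(im,20))]))
```

```text
[  16.6    6.9  -38.    15.5  -15.7 -112.5] [ 0.57674869 -0.01207653  0.1892559 ] 2.8333 [ 0.1 -1.6 -2.9  0.1  0.1 -0.1]
```

View pics/w3.png

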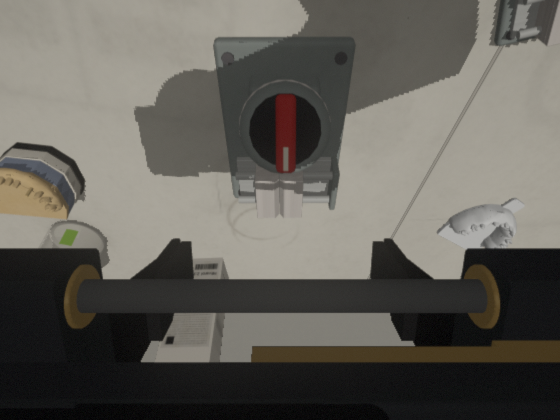

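View pics/z23.png

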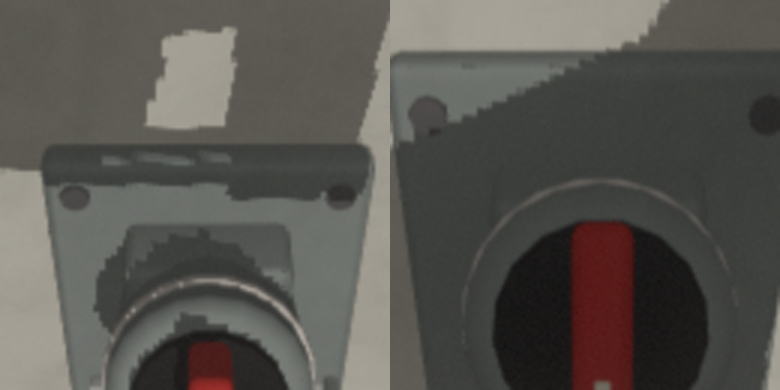

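Run:
```python
import cv2,numpy as np
a=cv2.imread("pics/w2.png");b=cv2.imread("pics/w3.png")
a=np.clip(a.astype(float)*1.7,0,255).astype(np.uint8);b=np.clip(b.astype(float)*1.7,0,255).astype(np.uint8)
cv2.imwrite("pics/za.png",np.hstack([cv2.resize(i[y:y+150,220:320],None,fx=4,fy=4,interpolation=cv2.INTER_CUBIC) for i,y in ((a,160),(b,30))]))
```

```text
(no output)
```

View pics/za.png

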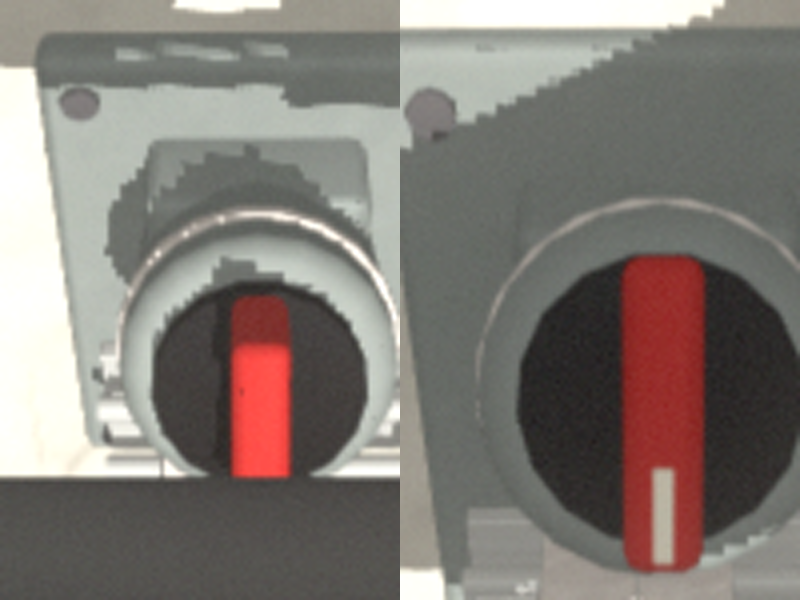

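```bash
cat > fitk.py <<'E'
from h import *
W=[None]+[(lambda d:(d["K"],d["T"]))(np.load(f"w{i}.npz")) for i in(1,2,3)]
w1=lambda x,y:np.array([215+x/4-.375,100+y/4-.375]);w2=lambda x,y:np.array([220+x/4-.375,160+y/4-.375]);w3=lambda x,y:np.array([220+(x-400)/4-.375,30+y/4-.375])
# (cam, local along (u,v,a) rel g, px)
o=[(1,(.023,.006,.012),w1(307,525)),(1,(.023,-.006,.012),w1(247,525)),(1,(-.023,.006,.012),w1(309,293)),(1,(-.023,-.006,.012),w1(247,293)),(1,(0,.024,-.017),w1(390,372)),(1,(0,-.024,-.017),w1(160,372)),
(2,(-.023,.006,.012),w2(290,344)),(2,(-.023,-.006,.012),w2(232,344)),(2,(-.024,0,-.017),w2(261,282)),(2,(0,-.024,-.017),w2(152,390)),(2,(0,.024,-.017),w2(367,390)),
(3,(.023,.006,.012),w3(704,572)),(3,(.023,-.006,.012),w3(622,572)),(3,(-.023,.006,.012),w3(704,257)),(3,(-.023,-.006,.012),w3(622,257)),(3,(0,-.024,-.017),w3(518,395))]
def frame(yaw,th=0):
    c,s=np.cos(yaw),np.sin(yaw);Rz=np.array([[c,-s,0],[s,c,0],[0,0,1]])
    return Rz@np.c_[[np.sqrt(.75),0,.5],[0,1,0],[-.5,0,np.sqrt(.75)]]
for cams in((1,2,3),(1,),(2,),(3,)):
    oo=[q for q in o if q[0] in cams]
    f=lambda v:np.concatenate([proj(W[c],v[:3]+frame(v[3])@p)-px for c,p,px in oo])
    s=least_squares(f,[.56,-.012,.1075,.137]); print(cams,s.x[:3].round(4),np.degrees(s.x[3]).round(2),abs(s.fun).max().round(2),s.fun.reshape(-1,2).round(1).tolist() if len(cams)==3 else"")
E
python3 fitk.py
```

```text
(1, 2, 3) [ 0.5593 -0.012   0.105 ] 7.75 1.7 [[0.1, 0.7], [-0.5, 0.7], [0.3, -0.2], [-0.5, -0.3], [0.3, 0.6], [-0.2, 0.4], [0.5, -0.9], [-0.4, -0.9], [-0.4, 0.3], [-0.8, -0.9], [0.4, -0.9], [-0.2, 0.5], [0.4, 0.5], [0.8, -0.7], [0.1, -0.7], [-0.5, 1.7]]
(1,) [ 0.5622 -0.0115  0.1017] 7.78 0.35 
(2,) [ 0.562  -0.0114  0.1037] 7.98 1.1 
(3,) [ 0.5611 -0.0118  0.1022] 7.62 1.45
```

Run:
```python
from h import *
yaw=7.8; Rt=toolR(90+yaw,30,yaw); a=-Rt[:,2]; g=np.array([.560,-.0122,.106])
plan(g+.045*a,Rt); plan(g-.012*a,Rt)
```

```text
t 2.88 row [1.379, 0.057, 0.474, 0.05, 0.037, 0.013] rows>= 1.3996857004305605 0.044281879419467936
t 2.88 row [1.384, 0.05, 1.899, 0.05, 0.037, 0.013] rows>= 2.2539630357026263 0.044281879419467936
```

move_arm --motion '[1.38, 0.05, 0.3, 0.05, 0.04, 0.01, -1, 1.38, 0.05, 0.5, 0.05, 0.04, 0.01, -1, 1.38, 0.05, 0.8, 0.05, 0.04, 0.01, -1, 1.38, 0.05, 1.2, 0.05, 0.04, 0.01, -1, 1.38, 0.05, 1.6, 0.05, 0.04, 0.01, -1, 1.38, 0.05, 1.9, 0.05, 0.04, 0.01, -1, 1.38, 0.05, 1.9, 0.05, 0.04, 0.01, -1, 1.38, 0.05, 1.9, 0.05, 0.04, 0.01, -1]'

```text
time_s: 3.55
tcp_pos: [0.5722, -0.0247, 0.111]
ee_rot: [[-0.872, -0.155, 0.464], [-0.12, 0.987, 0.105], [-0.474, 0.036, -0.88]]
wrist_force: [-0.1, 0.3, 0.3]
gripper_width: 0.999
```

Run:
```python
from h import *
from station import r,imaging
import cv2
s=r.sense(); print(s["tcp_pos"],s["time_s"],s["wrist_force"],s["moment"])
yaw=7.8; Rt=toolR(90+yaw,30,yaw); a=-Rt[:,2]; g=np.array([.560,-.0122,.106])
plan(g-.012*a,Rt)
im=imaging.capture("wrist"); cv2.imwrite("pics/w4.png",im)
b=imaging.capture("side");c=imaging.capture("top")
cv2.imwrite("pics/st4.png",np.hstack([cv2.resize(b[160:260,220:320],None,fx=4,fy=4,interpolation=cv2.INTER_CUBIC),cv2.resize(c[140:240,240:340],None,fx=4,fy=4,interpolation=cv2.INTER_CUBIC)]))
```

```text
[ 0.57220281 -0.02465348  0.11095801] 3.55 [-0.12802384  0.32992658  0.28519466] [-0.2186594   0.98095412 -0.00265839]
t 3.55 row [0.279, 0.338, 0.3, 0.47, -0.34, -0.002] rows>= 0.5091802679397419 0.4051810677222697
```

View pics/w4.png

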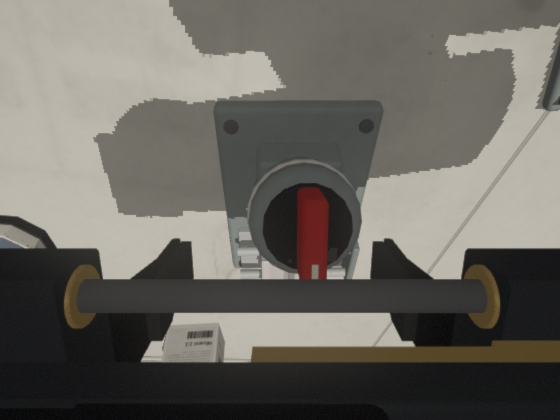

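View pics/st4.png

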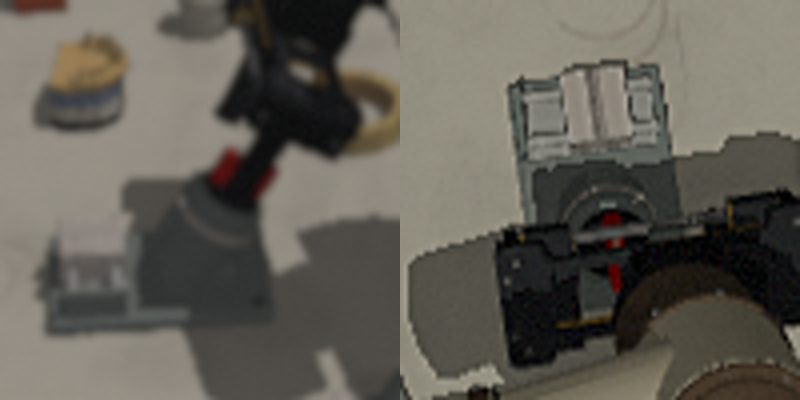

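Run:
```python
from h import *
from station import r
s=r.sense(); print(s["joints"].round(2),s["joint_velocities"].round(1),s["time_s"],s["wrist_force"],s["moment"])
```

```text
[ 14.07  14.02 -38.33   3.83  -9.2  -99.22] [ 0.  -0.   0.2 -0.3  0.   0.3] 3.7 [-1.19261243  0.33583765  0.28596772] [-2.30567708e-01  9.88923621e-01  4.27385773e-04]
```

move_arm --motion '[0.28, 0.34, 0, 0.47, -0.34, 0, -1, 0.28, 0.34, 0, 0.47, -0.34, 0, -1, 0.28, 0.34, 0, 0.47, -0.34, 0, -1, 0.28, 0.34, 0, 0.47, -0.34, 0, -1, 0.28, 0.34, 0, 0.47, -0.34, 0, -1]'

```text
time_s: 4.12
tcp_pos: [0.5664, -0.0234, 0.1223]
ee_rot: [[-0.87, -0.153, 0.469], [-0.12, 0.988, 0.1], [-0.478, 0.031, -0.878]]
wrist_force: [0.6, 0.4, 0.1]
gripper_width: 1.001
```

Run:
```python
from h import *
from station import r
s=r.sense(); print(s["joints"].round(2),s["joint_velocities"].round(1),s["time_s"],s["wrist_force"],s["moment"])
yaw=7.8; Rt=toolR(90+yaw,30,yaw); a=-Rt[:,2]; g=np.array([.560,-.0122,.106])
plan(g-.012*a,Rt)
```

```text
[  14.53   12.4   -39.87    7.4    -9.19 -103.16] [-0.1  0.4  0.1  0.2 -0.1 -0.2] 4.1167 [0.63678993 0.40414021 0.07227885] [-0.31662826  0.9706863   0.0272347 ]
t 4.12 row [0.292, 0.278, 0.611, 0.409, -0.288, 0.007] rows>= 0.7015686008577234 0.34939076635819366
```

```bash
cat > kin.py <<'E'
from h import *
import itertools
D=[([-53.709,22.09,.378,-.03,-68.41,-14.82],[.2286,-.58103,.22145],[[-.93066,-.36589,-.00086],[-.36589,.93066,.002],[0,.0022,-1]]),
([18.3,-1.5,-45.3,17.2,-17.2,-115.5],[.50639,-.0213,.20236],[[-0.857,-0.14,0.496],[-0.12,0.99,0.072],[-0.502,0.002,-0.865]]),
([17.2,-4.7,-56.8,29.5,-9.2,-127.2],[.45639,-.02915,.17462],[[-0.856,-0.139,0.499],[-0.119,0.99,0.073],[-0.504,0.003,-0.864]]),
([16.6,6.9,-38.,15.5,-15.7,-112.5],[.57675,-.01208,.18926],[[-0.856,-0.139,0.498],[-0.118,0.99,0.073],[-0.503,0.003,-0.864]]),
([14.07,14.02,-38.33,3.83,-9.2,-99.22],[.5722,-.02465,.11096],[[-0.872,-0.155,0.464],[-0.12,0.987,0.105],[-0.474,0.036,-0.88]]),
([14.53,12.4,-39.87,7.4,-9.19,-103.16],[.5664,-.0234,.1223],[[-0.87,-0.153,0.469],[-0.12,0.988,0.1],[-0.478,0.031,-0.878]])]
def E(ax,d): return R.from_euler(ax,d,degrees=True).as_matrix()
def rot(q,s4,s6): return E('z',q[0])@E('y',q[1]-q[2])@E('x',s4*q[3])@E('y',-q[4])@E('x',s6*q[5])
if __name__=="__main__":
    for s4,s6 in itertools.product((1,-1),(1,-1)):
        A=[rot(q,s4,s6).T@np.array(M) for q,p,M in D]
        Am=R.from_matrix(A).mean(); print(s4,s6,[round(np.degrees((R.from_matrix(x).inv()*Am).magnitude()),2) for x in A]); print(Am.as_matrix().round(3).tolist())
E
python3 kin.py
```

```text
1 1 [np.float64(160.98), np.float64(8.31), np.float64(6.13), np.float64(4.98), np.float64(4.93), np.float64(3.95)]
[[0.01, 0.107, 0.994], [0.983, -0.184, 0.01], [0.184, 0.977, -0.107]]
1 -1 [np.float64(24.23), np.float64(10.53), np.float64(34.84), np.float64(6.98), np.float64(16.65), np.float64(9.52)]
[[0.023, 0.087, 0.996], [-0.915, -0.399, 0.056], [0.402, -0.913, 0.071]]
-1 1 [np.float64(163.21), np.float64(4.5), np.float64(28.01), np.float64(1.42), np.float64(27.93), np.float64(20.09)]
[[0.0, 0.0, 1.0], [0.689, -0.725, 0.0], [0.725, 0.689, -0.0]]
-1 -1 [np.float64(0.01), np.float64(0.08), np.float64(0.1), np.float64(0.02), np.float64(0.1), np.float64(0.02)]
[[-0.0, -0.0, 1.0], [-1.0, 0.0, -0.0], [-0.0, -1.0, -0.0]]
```

```bash
cat >> kin.py <<'E'
A6=np.array([[0,0,1],[-1,0,0],[0,-1,0.]])
def fk(q,P):
    a1,d,h,L2,L3,a3,L6=P[:7]
    Rt=rot(q,-1,-1)@A6
    p=E('z',q[0])@(np.array([a1,d,h])+E('y',q[1])@[0,0,L2]+E('y',q[1]-q[2])@[L3,0,a3])+Rt@[0,0,L6]
    return p,Rt
def fitP():
    f=lambda P:np.concatenate([(fk(q,P)[0]-p)*1000 for q,p,M in D]+[(P-[0,0,.3,.4,.4,0,.25])*.2])
    return least_squares(f,[0,0,.3,.4,.4,0,.25])
if __name__=="__main__":
    s=fitP(); print(s.x.round(4)); print(s.fun[:18].reshape(-1,3).round(1).tolist())
E
python3 kin.py|tail -2
```

```text
[ 0.1121 -0.1555  0.2245  0.4462  0.3509 -0.0093  0.2711]
[[2.5, 3.9, 7.0], [6.7, 2.3, -15.9], [-4.4, -16.0, -22.3], [-6.7, -0.7, -10.3], [6.0, 6.3, 24.7], [1.7, 4.3, 16.9]]
```

Run:
```python
from kin import *
def fk2(q,P):
    a1,d,h,L2,a2,L3,a3,b,c,e,g,L6=P
    R3=E('z',q[0])@E('y',q[1]-q[2]); R4=R3@E('x',-q[3]); R5=R4@E('y',-q[4]); 
    return E('z',q[0])@(np.array([a1,d,h])+E('y',q[1])@[a2,0,L2])+R3@[L3,0,a3]+R4@[0,b,c]+R5@[L6,0,g]
names="a1,d,h,L2,a2,L3,a3,b,c,e,g,L6".split(',')
p0=np.array([0,0,.3,.4,0,.4,0,0,0,0,0,.25])
for reg in (.5,.05):
    s=least_squares(lambda P:np.concatenate([(fk2(q,P)-p)*1000 for q,p,M in D]+[(P-p0)*reg*20]),p0)
    print(dict(zip(names,s.x.round(4)))); print(s.fun[:18].reshape(-1,3).round(1).tolist())
```

```text
{'a1': np.float64(-0.0018), 'd': np.float64(-0.0004), 'h': np.float64(0.1622), 'L2': np.float64(0.5633), 'a2': np.float64(0.0029), 'L3': np.float64(0.4222), 'a3': np.float64(-0.0014), 'b': np.float64(-0.1596), 'c': np.float64(0.0016), 'e': np.float64(-0.0), 'g': np.float64(-0.0008), 'L6': np.float64(0.3055)}
[[-0.2, -0.1, -0.0], [0.0, -0.1, 0.3], [0.1, -0.1, -0.1], [0.1, 0.3, -0.3], [-0.2, 0.1, 0.5], [-0.0, -0.1, -0.3]]
{'a1': np.float64(-0.001), 'd': np.float64(0.0019), 'h': np.float64(0.1605), 'L2': np.float64(0.5655), 'a2': np.float64(0.001), 'L3': np.float64(0.4225), 'a3': np.float64(-0.0013), 'b': np.float64(-0.1619), 'c': np.float64(0.0013), 'e': np.float64(0.0), 'g': np.float64(-0.0008), 'L6': np.float64(0.3063)}
[[-0.1, -0.1, -0.0], [-0.2, -0.2, 0.2], [0.1, -0.0, -0.1], [0.2, 0.3, -0.2], [-0.2, 0.1, 0.4], [0.0, -0.1, -0.3]]
```

```bash
cat >> kin.py <<'E'
P2=np.array([-.0018,-.0004,.1622,.5633,.0029,.4222,-.0014,-.1596,.0016,-.0008,.3055])
LO=np.array([-179.83,-69.29,-61.27,-181.25,-171.15,-177.46]);HI=np.array([179.83,118.12,80.66,117.63,-9.14,177.46])
def fk3(q,P=P2):
    a1,d,h,L2,a2,L3,a3,b,c,g,L6=P
    R1=E('z',q[0]);R3=R1@E('y',q[1]-q[2]); R4=R3@E('x',-q[3]); R5=R4@E('y',-q[4])
    return R1@(np.array([a1,d,h])+E('y',q[1])@[a2,0,L2])+R3@[L3,0,a3]+R4@[0,b,c]+R5@[L6,0,g], R5@E('x',-q[5])@A6
def ik(p,Rt,q0):
    def f(q):
        x,M=fk3(q); return np.r_[(x-p)*10,R.from_matrix(M.T@Rt).as_rotvec()]
    s=least_squares(f,q0,bounds=(np.array([-400,-400,-400,-400,-400,-400]),-np.array([-400]*6)),x_scale=30.)
    return s.x,np.abs(s.fun).max()
def branches(p,Rt,n=60,seed=0):
    rng=np.random.default_rng(seed); out=[]
    for _ in range(n):
        q,e=ik(p,Rt,rng.uniform(LO,HI))
        if e<1e-4:
            q=(q+180)%360-180
            q[3]=q[3]-360 if q[3]>117.63 else q[3]
            if not any(np.abs((q-o+180)%360-180).max()<1 for o in out): out.append(q)
    return out
def ok(q,m=0): return bool(np.all(q>LO+m) and np.all(q<HI-m))
E
python3 - <<'E'
from kin import *
yaw=7.8; g=np.array([.560,-.0122,.106])
for tilt in (30,20,40,10):
    Rt=toolR(90+yaw,tilt,yaw); a=-toolR(90+yaw,30,yaw)[:,2]
    p=g+.007*a+.019*Rt[:,2]
    print(tilt); 
    for q in branches(p,Rt): print("  ",q.round(1),ok(q))
E
```

```text
30
   [-162.9 -111.4  -34.4 -164.3 -162.7  -83. ] False
   [  17.2  110.9 -146.3   15.8 -162.5  -83.1] False
   [ 167.9 -115.3  -57.6   68.9 -169.5  176. ] False
   [ -11.6  115.  -123.  -109.9 -169.9  176.8] False
   [   9.9  113.6 -125.6  -50.8  178.6 -142.6] False
   [ 157.1 -112.8  -27.6  -35.6  154.1   84.4] False
   [-169.8 -113.8  -54.8 -229.6  178.4 -141.6] False
20
   [ -18.7   15.6  -45.7 -220.    13.7  154.3] False
   [  16.7   16.1  -37.1   10.3  -17.3 -108.3] True
   [-163.7 -110.4  -28.1 -166.4 -167.5  -84.7] False
   [  16.4  109.9 -152.6   13.6 -167.4  -84.8] False
   [ 161.8  -15.8 -133.5  -42.4   12.8  156.3] False
   [ 163.6 -112.5  -48.2   48.2 -169.1  160.6] False
   [ -16.2  112.1 -132.4 -131.2 -169.3  160.9] False
   [  13.7  111.  -136.1  -33.9  176.4 -129.4] False
   [ 159.1 -111.3  -22.5  -30.4  161.1   88.2] False
   [-166.3 -111.4  -44.4 -213.3  176.3 -128.8] False
40
   [-162.  -112.9  -40.8 -162.8 -157.4  -81.9] False
   [  18.1  112.5 -139.9   17.3 -157.2  -82. ] False
   [ 154.8 -114.9  -33.   -39.4  146.5   82. ] False
10
   [ -20.3   19.   -29.1 -188.5   33.4  124.8] False
   [  16.2   19.   -27.1    2.6  -34.  -100.4] True
   [-164.3 -109.8  -22.2 -169.7 -172.3  -87.6] False
   [  15.8  109.3 -158.5   10.3 -172.2  -87.7] False
   [ 159.6  -19.2 -150.6   -8.7   32.8  125.1] False
   [ 162.2 -110.6  -37.1   30.4 -171.5  145.4] False
   [ -17.7  110.2 -143.5 -149.3 -171.6  145.6] False
   [  15.1  109.6 -147.1  -20.6  176.4 -117.7] False
   [ 160.8 -110.2  -18.2  -22.7  168.2   94.4] False
   [-165.  -110.1  -33.4 -200.3  176.4 -117.3] False
```

```bash
cat >> kin.py <<'E'
yaw0=7.8; G=np.array([.560,-.0122,.106]); AX=-toolR(90+yaw0,30,yaw0)[:,2]
def gpose(th,dl,g=None,h=.007,back=0.):
    """tool pose gripping bar at knob angle th(deg), lean dl(deg) about tool y; dl>0 more upright at th=0"""
    g=G if g is None else g
    R0=toolR(90+yaw0,30,yaw0)@E('y',dl)
    if R0[2,2]>toolR(90+yaw0,30,yaw0)[2,2] and dl>0 or (R0[2,2]<toolR(90+yaw0,30,yaw0)[2,2] and dl<0): R0=toolR(90+yaw0,30,yaw0)@E('y',-dl)
    Rt=R.from_rotvec(np.radians(th)*AX).as_matrix()@R0
    return g+h*AX+(.019-back)*Rt[:,2],Rt
E
python3 - <<'E'
from kin import *
print(np.degrees(np.arccos(-gpose(0,10)[1][2,2])))
ths=np.arange(0,155,15)
for fl in (0,):
  for dl in (-40,-30,-20,-10,0,6,8,10,12,15,20,25,30,40):
    row=[];q=np.array([16.7,16.1,-37.1,10.3,-17.3,-108.3])
    for th in ths:
        p,Rt=gpose(th,dl); best=None
        cand=[ik(p,Rt,q0) for q0 in (q,np.array([16.7,16.1,-37.1,10.3,-17.3,-108.3]),np.array([0,16,-37,-60,-30,-0.]),np.array([0,16,-37,60,-30,-0.]),np.array([0,16,-37,-120,-30,-0.]))]
        cand=[c for c in cand if c[1]<1e-4 and ok(np.r_[c[0][:5],0])]
        if cand:
            q=min(cand,key=lambda c:abs(c[0]-q).max())[0]; row.append(f"{q[3]:.0f}/{q[4]:.0f}/{(q[5]+180)%360-180:.0f}")
        else: row.append("--")
    print(dl,row)
E
```

```text
19.999999999999975
-40 ['-136/-60/80', '-120/-56/77', '-105/-54/72', '-92/-54/69', '-79/-56/67', '-68/-58/66', '-58/-61/67', '-48/-63/69', '-39/-65/71', '-30/-66/75', '-20/-65/78']
-30 ['-128/-38/64', '-112/-38/60', '-98/-39/57', '-85/-41/56', '-74/-43/57', '-63/-46/58', '-54/-49/61', '-45/-51/64', '-36/-52/68', '-27/-53/72', '-18/-52/76']
-20 ['-100/-15/23', '-89/-19/26', '-80/-23/30', '-71/-26/35', '-63/-30/40', '-54/-33/45', '-47/-35/50', '-39/-37/56', '-31/-38/61', '-23/-39/67', '-15/-38/72']
-10 ['--', '--', '--', '-39/-11/-7', '-38/-15/7', '-35/-18/19', '-31/-20/29', '-26/-21/39', '-20/-22/47', '-14/-22/55', '-8/-21/62']
0 ['--', '--', '--', '--', '--', '--', '--', '--', '--', '--', '--']
6 ['--', '--', '--', '--', '--', '--', '--', '--', '--', '--', '--']
8 ['15/-13/-113', '--', '--', '--', '--', '--', '--', '--', '--', '--', '--']
10 ['10/-17/-108', '25/-13/-108', '--', '--', '--', '--', '--', '--', '--', '--', '--']
12 ['8/-21/-106', '21/-17/-105', '44/-12/-111', '--', '--', '--', '--', '--', '--', '--', '--']
15 ['5/-26/-103', '17/-23/-101', '35/-18/-104', '65/-13/-115', '103/-10/-127', '--', '--', '--', '--', '--', '--']
20 ['3/-34/-100', '14/-30/-99', '29/-26/-100', '51/-21/-105', '81/-18/-115', '112/-18/-122', '--', '--', '--', '--', '-134/-12/-147']
25 ['1/-41/-99', '12/-38/-97', '26/-33/-98', '44/-29/-102', '70/-25/-109', '99/-25/-117', '--', '--', '--', '--', '-154/-29/-122']
30 ['0/-48/-98', '11/-45/-96', '23/-40/-96', '40/-36/-100', '63/-32/-106', '90/-31/-114', '116/-33/-118', '--', '--', '--', '-162/-42/-113']
40 ['-1/-61/-96', '9/-57/-95', '21/-53/-95', '35/-48/-98', '54/-44/-103', '77/-43/-111', '102/-45/-116', '--', '--', '--', '-170/-68/-106']
```

```bash
cat >> kin.py <<'E'
FL=np.diag([-1.,-1,1])
def bpose(th,dl,**k):
    p,Rt=gpose(th,dl,**k); return p,Rt@FL
def wristpts(q,P=P2):
    a1,d,h,L2,a2,L3,a3,b,c,g,L6=P
    R1=E('z',q[0]);R3=R1@E('y',q[1]-q[2]); R4=R3@E('x',-q[3])
    e=R1@(np.array([a1,d,h])+E('y',q[1])@[a2,0,L2]); f=e+R3@[L3,0,a3]; return e,f,f+R4@[0,b,c]
E
python3 - <<'E'
from kin import *
from station import r
s=r.sense(); q=np.array(s["joints"]); p0=s["tcp_pos"]; R0=s["ee_rot"]
print(fk3(q)[0]-p0)
def run(poses,q,tag,n=10):
    for p,Rt in poses:
        q,e=ik(p,Rt,q); 
        w=wristpts(q)
        print(tag,q.round(0).tolist(),round(e,4),ok(q),"elb/w4/w5 z",[round(x[2],2) for x in w], w[2][:2].round(2)); 
    return q
# retreat along tool z 100mm
q=run([(p0-k*R0[:,2],R0) for k in(.03,.06,.09)],q,"ret")
dl=-25
pt,Rt=bpose(149,dl,back=.11); pc,Rc=fk3(q)
rv=R.from_matrix(Rc.T@Rt).as_rotvec(); print("turn",np.degrees(rv))
q=run([(pc+(pt-pc)*k,Rc@R.from_rotvec(rv*k).as_matrix()) for k in np.linspace(0,1,6)],q,"to")
q=run([bpose(t,dl,back=.11) for t in range(149,-1,-15)]+[bpose(0,dl,back=.11)],q,"air")
q=run([bpose(0,dl,back=b,h=.008) for b in(.09,.07,.05,.03,.01,0)],q,"app")
q=run([bpose(t,dl,h=.008) for t in range(0,155,15)],q,"turn")
q=run([bpose(150,dl,h=.008,back=b) for b in (.02,.04,.08)],q,"out")
E
```

```text
[-7.47851618e-05 -9.94979752e-05 -3.37036994e-04]
ret [15.0, 9.0, -39.0, 5.0, -14.0, -101.0] 0.0 True elb/w4/w5 z [np.float64(0.72), np.float64(0.41), np.float64(0.42)] [ 0.41 -0.06]
ret [15.0, 5.0, -38.0, 4.0, -18.0, -100.0] 0.0 True elb/w4/w5 z [np.float64(0.72), np.float64(0.43), np.float64(0.44)] [ 0.4  -0.06]
ret [15.0, 2.0, -37.0, 4.0, -23.0, -100.0] 0.0 True elb/w4/w5 z [np.float64(0.73), np.float64(0.46), np.float64(0.47)] [ 0.38 -0.06]
turn [-5.18087054 22.42442915 30.84308773]
to [15.0, 2.0, -37.0, 4.0, -23.0, -100.0] 0.0 True elb/w4/w5 z [np.float64(0.73), np.float64(0.46), np.float64(0.47)] [ 0.38 -0.06]
to [13.0, 4.0, -31.0, -2.0, -31.0, -99.0] 0.0 True elb/w4/w5 z [np.float64(0.72), np.float64(0.48), np.float64(0.48)] [ 0.41 -0.07]
to [12.0, 6.0, -25.0, -6.0, -39.0, -101.0] 0.0 True elb/w4/w5 z [np.float64(0.72), np.float64(0.5), np.float64(0.49)] [ 0.44 -0.07]
to [10.0, 9.0, -20.0, -9.0, -46.0, -103.0] 0.0 True elb/w4/w5 z [np.float64(0.72), np.float64(0.51), np.float64(0.49)] [ 0.46 -0.08]
to [8.0, 11.0, -15.0, -12.0, -52.0, -105.0] 0.0 True elb/w4/w5 z [np.float64(0.
[... 3708 characters left out ...]
oat64(0.37)] [ 0.49 -0.13]
turn [4.0, 21.0, -15.0, -26.0, -46.0, -110.0] 0.0 True elb/w4/w5 z [np.float64(0.69), np.float64(0.43), np.float64(0.38)] [ 0.51 -0.11]
turn [8.0, 21.0, -17.0, -17.0, -45.0, -106.0] 0.0 True elb/w4/w5 z [np.float64(0.69), np.float64(0.43), np.float64(0.39)] [ 0.53 -0.08]
out [8.0, 20.0, -16.0, -17.0, -48.0, -106.0] 0.0 True elb/w4/w5 z [np.float64(0.69), np.float64(0.45), np.float64(0.41)] [ 0.52 -0.08]
out [7.0, 18.0, -15.0, -16.0, -50.0, -107.0] 0.0 True elb/w4/w5 z [np.float64(0.7), np.float64(0.46), np.float64(0.43)] [ 0.52 -0.09]
out [7.0, 15.0, -13.0, -15.0, -55.0, -108.0] 0.0 True elb/w4/w5 z [np.float64(0.7), np.float64(0.5), np.float64(0.47)] [ 0.52 -0.1 ]
```

Run:
```python
from kin import *
from station import r
s=r.sense(); p0=np.array(s["tcp_pos"]); R0=np.array(s["ee_rot"])
pt,Rt=bpose(149,-25,back=.11); pc=p0-.09*R0[:,2]
print("retreat 0 0 -2.25")
rv=R.from_matrix(R0.T@Rt).as_rotvec()
for k in (.25,.5,.75,1): print((R0.T@(pc+(pt-pc)*k-p0)/.04).round(2).tolist(),(np.degrees(rv*k)/5).round(2).tolist())
# air rows relative to the pose bpose(149)
for t in range(136,-1,-8):
    p,M=bpose(t,-25,back=.11); print(t,(Rt.T@(p-pt)/.04).round(2).tolist(),(np.degrees(R.from_matrix(Rt.T@M).as_rotvec())/5).round(2).tolist())
```

```text
retreat 0 0 -2.25
[-0.12, -0.03, -2.18] [-0.26, 1.12, 1.54]
[-0.23, -0.06, -2.11] [-0.52, 2.24, 3.08]
[-0.35, -0.1, -2.03] [-0.78, 3.36, 4.63]
[-0.47, -0.13, -1.96] [-1.04, 4.48, 6.17]
136 [0.02, -0.22, 0.01] [-1.1, 0.0, 2.36]
128 [0.06, -0.34, 0.03] [-1.77, -0.0, 3.81]
120 [0.11, -0.47, 0.05] [-2.45, -0.0, 5.26]
112 [0.18, -0.58, 0.08] [-3.13, 0.0, 6.71]
104 [0.26, -0.68, 0.12] [-3.8, -0.0, 8.16]
96 [0.35, -0.77, 0.16] [-4.48, -0.0, 9.61]
88 [0.45, -0.84, 0.21] [-5.16, -0.0, 11.06]
80 [0.56, -0.9, 0.26] [-5.83, 0.0, 12.51]
72 [0.68, -0.94, 0.31] [-6.51, 0.0, 13.96]
64 [0.8, -0.96, 0.37] [-7.18, 0.0, 15.41]
56 [0.92, -0.96, 0.43] [-7.86, 0.0, 16.86]
48 [1.04, -0.94, 0.48] [-8.54, -0.0, 18.31]
40 [1.16, -0.91, 0.54] [-9.21, -0.0, 19.76]
32 [1.27, -0.86, 0.59] [-9.89, -0.0, 21.21]
24 [1.37, -0.79, 0.64] [-10.57, -0.0, 22.66]
16 [1.47, -0.7, 0.68] [-11.24, 0.0, 24.11]
8 [1.55, -0.61, 0.72] [-11.92, 0.0, 25.56]
0 [1.62, -0.5, 0.75] [-12.59, 0.0, 27.01]
```

move_arm --motion '[0, 0, -0.9, 0, 0, 0, -1, 0, 0, -1.8, 0, 0, 0, -1, 0, 0, -2.25, 0, 0, 0, -1, 0, 0, -2.25, 0, 0, 0, -1, -0.12, -0.03, -2.18, -0.26, 1.12, 1.54, -1, -0.23, -0.06, -2.11, -0.52, 2.24, 3.08, -1, -0.35, -0.1, -2.03, -0.78, 3.36, 4.63, -1, -0.47, -0.13, -1.96, -1.04, 4.48, 6.17, -1, -0.47, -0.13, -1.96, -1.04, 4.48, 6.17, -1, -0.47, -0.13, -1.96, -1.04, 4.48, 6.17, -1, -0.47, -0.13, -1.96, -1.04, 4.48, 6.17, -1, -0.47, -0.13, -1.96, -1.04, 4.48, 6.17, -1]'

```text
time_s: 5.12
tcp_pos: [0.5468, -0.0344, 0.1983]
ee_rot: [[-0.939, 0.326, 0.107], [0.343, 0.91, 0.235], [-0.021, 0.257, -0.966]]
wrist_force: [-0.7, 0.4, 0.1]
gripper_width: 0.998
```

Run:
```python
from kin import *
from station import r
s=r.sense(); print(s["joints"].round(1),s["time_s"]); plan(*bpose(149,-25,back=.11)); plan(*bpose(0,-25,back=.11))
```

```text
[   5.4   13.9  -10.8  -15.2  -58.6 -108.1] 5.1167
t 5.12 row [0.007, 0.018, -0.038, -0.005, -0.012, -0.006] rows>= 0.04121815528740567 0.010070903266882541
t 5.12 row [1.624, -0.477, 0.718, -12.61, 0.005, 26.998] rows>= 1.7638303322482645 20.808136087901623
```

Matches the prediction. Next is the air swing.

move_arm --motion '[0.02, -0.22, 0.01, -1.1, 0, 2.36, -1, 0.06, -0.34, 0.03, -1.77, 0, 3.81, -1, 0.11, -0.47, 0.05, -2.45, 0, 5.26, -1, 0.18, -0.58, 0.08, -3.13, 0, 6.71, -1, 0.26, -0.68, 0.12, -3.8, 0, 8.16, -1, 0.35, -0.77, 0.16, -4.48, 0, 9.61, -1, 0.45, -0.84, 0.21, -5.16, 0, 11.06, -1, 0.56, -0.9, 0.26, -5.83, 0, 12.51, -1, 0.68, -0.94, 0.31, -6.51, 0, 13.96, -1, 0.8, -0.96, 0.37, -7.18, 0, 15.41, -1, 0.92, -0.96, 0.43, -7.86, 0, 16.86, -1, 1.04, -0.94, 0.48, -8.54, 0, 18.31, -1, 1.16, -0.91, 0.54, -9.21, 0, 19.76, -1, 1.27, -0.86, 0.59, -9.89, 0, 21.21, -1, 1.37, -0.79, 0.64, -10.57, 0, 22.66, -1, 1.47, -0.7, 0.68, -11.24, 0, 24.11, -1, 1.55, -0.61, 0.72, -11.92, 0, 25.56, -1, 1.62, -0.5, 0.72, -12.6, 0, 27, -1, 1.62, -0.5, 0.72, -12.6, 0, 27, -1, 1.62, -0.5, 0.72, -12.6, 0, 27, -1]'

```text
time_s: 6.78
tcp_pos: [0.4805, -0.0232, 0.1631]
ee_rot: [[0.555, 0.217, 0.803], [0.164, -0.975, 0.15], [0.815, 0.048, -0.577]]
wrist_force: [0.3, -0.4, -1.2]
gripper_width: 1.0
```

Run:
```python
from kin import *
from station import r,imaging
import cv2
s=r.sense(); print(s["joints"].round(1),s["time_s"],s["moment"]); plan(*bpose(0,-25,back=.11)); plan(*bpose(0,-25,back=.06));
K,T=cam("wrist"); im=imaging.capture("wrist"); cv2.imwrite("pics/w5.png",im); np.savez("w5.npz",K=K,T=T)
```

```text
[ -15.9    1.   -36.9  -89.3  -21.4 -161.4] 6.7833 [-0.39217578  1.71975907  0.02731386]
t 6.78 row [0.054, 0.003, 0.028, -0.454, 0.031, 0.995] rows>= 0.05881288196261951 0.7641260630949501
t 6.78 row [0.056, 0.053, 1.277, -0.454, 0.031, 0.995] rows>= 1.227498292795325 0.7641260630949501
```

View pics/w5.png

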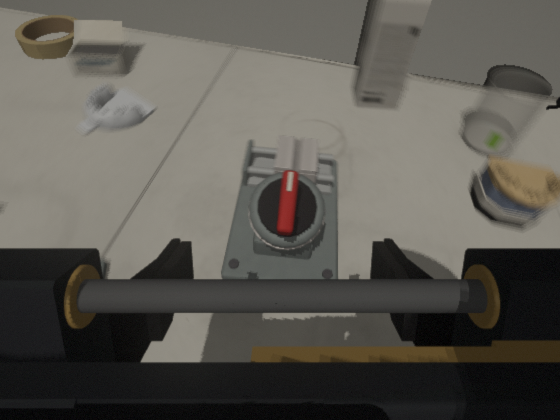

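Run:
```python
import cv2,numpy as np
a=cv2.imread("pics/w5.png")
a=np.clip(a.astype(float)*1.4,0,255).astype(np.uint8)
cv2.imwrite("pics/za5.png",cv2.resize(a[155:255,230:345],None,fx=6,fy=6,interpolation=cv2.INTER_CUBIC))
```

```text
(no output)
```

View pics/za5.png

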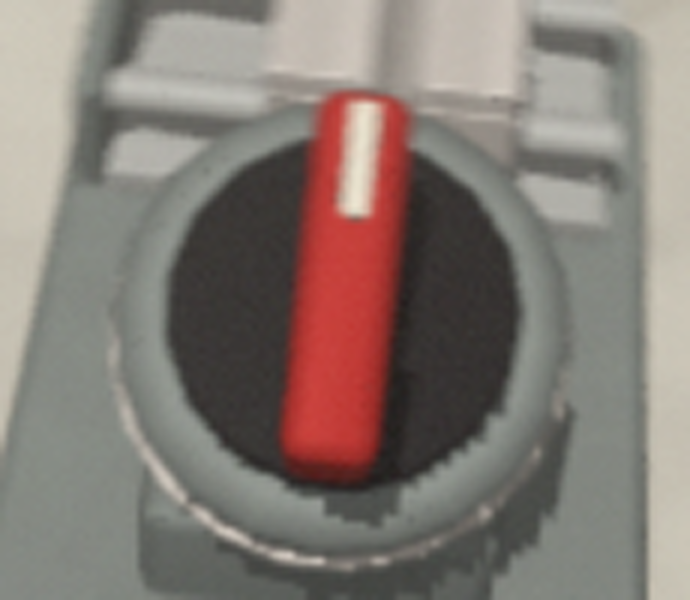

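```bash
cat >> fitk.py <<'E'
W.append(None);d=np.load("w5.npz");W.append((d["K"],d["T"]))
w5=lambda x,y:np.array([230+x/6-.42,155+y/6-.42])
o+=[(5,(.023,.006,.012),w5(319,93)),(5,(.023,-.006,.012),w5(412,98)),(5,(-.023,.006,.012),w5(281,453)),(5,(-.023,-.006,.012),w5(375,460)),(5,(0,.024,-.017),w5(167,300)),(5,(0,-.024,-.017),w5(520,312)),(5,(0,0,-.017),w5(343,312))]
print('---')
for cams in((1,2,3,5),(5,),(3,5)):
    oo=[q for q in o if q[0] in cams]
    f=lambda v:np.concatenate([proj(W[c],v[:3]+frame(v[3])@p)-px for c,p,px in oo])
    s=least_squares(f,[.56,-.012,.1075,.137]); print(cams,s.x[:3].round(4),np.degrees(s.x[3]).round(2),abs(s.fun).max().round(2),s.fun.reshape(-1,2).round(1).tolist())
E
python3 fitk.py
```

```text
(1, 2, 3) [ 0.5593 -0.012   0.105 ] 7.75 1.7 [[0.1, 0.7], [-0.5, 0.7], [0.3, -0.2], [-0.5, -0.3], [0.3, 0.6], [-0.2, 0.4], [0.5, -0.9], [-0.4, -0.9], [-0.4, 0.3], [-0.8, -0.9], [0.4, -0.9], [-0.2, 0.5], [0.4, 0.5], [0.8, -0.7], [0.1, -0.7], [-0.5, 1.7]]
(1,) [ 0.5622 -0.0115  0.1017] 7.78 0.35 
(2,) [ 0.562  -0.0114  0.1037] 7.98 1.1 
(3,) [ 0.5611 -0.0118  0.1022] 7.62 1.45 
---
(1, 2, 3, 5) [ 0.5603 -0.0121  0.1041] 7.8 2.72 [[-0.2, 0.7], [-0.7, 0.7], [-0.0, 0.0], [-0.8, -0.0], [-0.0, 0.7], [-0.3, 0.6], [0.2, -1.0], [-0.7, -1.0], [-0.7, 0.2], [-0.9, -1.1], [0.0, -1.1], [-0.6, 0.8], [0.1, 0.8], [0.3, 0.2], [-0.2, 0.1], [-0.7, 2.2], [-1.4, -1.2], [-0.6, -0.5], [-1.3, 1.4], [-0.1, 1.8], [-1.2, -0.9], [-0.3, 2.7], [-0.7, -0.1]]
(5,) [ 0.5667 -0.0117  0.0969] 8.52 1.8 [[-0.7, -0.4], [-0.4, 0.1], [0.4, 0.0], [0.9, 0.2], [0.4, -1.1], [-0.6, 1.8], [-0.1, -0.7]]
(3, 5) [ 0.5618 -0.0121  0.1021] 7.8 2.88 [[-1.1, 0.3], [-0.2, 0.4], [-0.2, 0.6], [-0.5, 0.6], [-0.6, 2.3], [-1.1, -0.6], [-0.4, 0.1], [-0.9, 1.4], [0.1, 1.8], [-0.7, -0.7], [-0.3, 2.9], [-0.4, 0.1]]
```

```bash
sed -i 's/^yaw0=7.8; G=.*\(; AX.*\)/yaw0=7.8; G=np.array([.5606,-.0122,.1057])\1/' kin.py; grep -n yaw0= kin.py
python3 - <<'E'
from kin import *
for b in (.09,.06,.03,0): plan(*bpose(0,-25,h=.0085,back=b))
E
```

```text
47:yaw0=7.8; G=np.array([.5606,-.0122,.1057]); AX=-toolR(90+yaw0,30,yaw0)[:,2]
t 6.83 row [0.078, 0.052, 0.518, -0.447, 0.028, 0.932] rows>= 0.5053381049502054 0.7221351464408623
t 6.83 row [0.079, 0.082, 1.268, -0.447, 0.028, 0.932] rows>= 1.2209308339520109 0.7221351464408623
t 6.83 row [0.08, 0.111, 2.017, -0.447, 0.028, 0.932] rows>= 1.9393609026711862 0.7221351464408623
t 6.83 row [0.08, 0.14, 2.767, -0.447, 0.028, 0.932] rows>= 2.658328878987548 0.7221351464408623
```

move_arm --motion '[0.08, 0.04, 0.3, -0.45, 0.03, 0.93, -1, 0.08, 0.05, 0.5, -0.45, 0.03, 0.93, -1, 0.08, 0.06, 0.8, -0.45, 0.03, 0.93, -1, 0.08, 0.08, 1.2, -0.45, 0.03, 0.93, -1, 0.08, 0.1, 1.6, -0.45, 0.03, 0.93, -1, 0.08, 0.11, 2, -0.45, 0.03, 0.93, -1, 0.08, 0.13, 2.4, -0.45, 0.03, 0.93, -1, 0.08, 0.14, 2.6, -0.45, 0.03, 0.93, -1, 0.08, 0.14, 2.7, -0.45, 0.03, 0.93, -1, 0.08, 0.14, 2.7, -0.45, 0.03, 0.93, -1, 0.08, 0.14, 2.7, -0.45, 0.03, 0.93, -1]'

```text
time_s: 7.75
tcp_pos: [0.5689, -0.0107, 0.1034]
ee_rot: [[0.569, 0.137, 0.811], [0.08, -0.991, 0.112], [0.819, 0.001, -0.574]]
wrist_force: [0.9, -0.6, 1.0]
gripper_width: 1.001
```

Run:
```python
from kin import *
from station import r,imaging
import cv2
s=r.sense(); print(s["joints"].round(1),s["time_s"],s["wrist_force"],s["moment"]); plan(*bpose(0,-25,h=.0085))
im=imaging.capture("wrist"); cv2.imwrite("pics/w6.png",im)
b=imaging.capture("side");c=imaging.capture("top")
cv2.imwrite("pics/st6.png",np.hstack([cv2.resize(b[160:260,220:320],None,fx=4,fy=4,interpolation=cv2.INTER_CUBIC),cv2.resize(c[140:240,240:340],None,fx=4,fy=4,interpolation=cv2.INTER_CUBIC)]))
```

```text
[ -21.5   17.4  -35.  -118.3  -27.1 -130.9] 7.75 [ 0.88509254 -0.62588557  1.00351456] [-0.35720048  1.72455971  0.01459459]
t 7.75 row [0.016, 0.01, 0.078, -0.008, 0.009, 0.023] rows>= 0.07672149462301645 0.01784973999784631
```

View pics/w6.png

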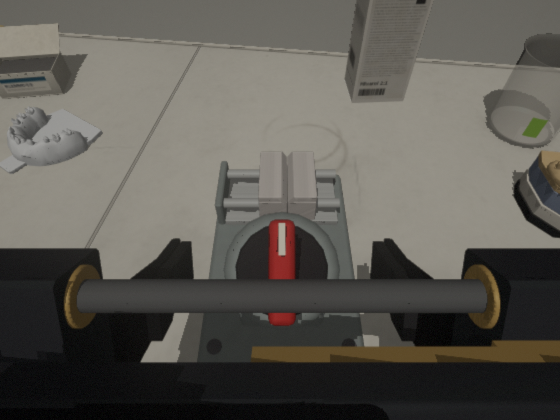

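View pics/st6.png

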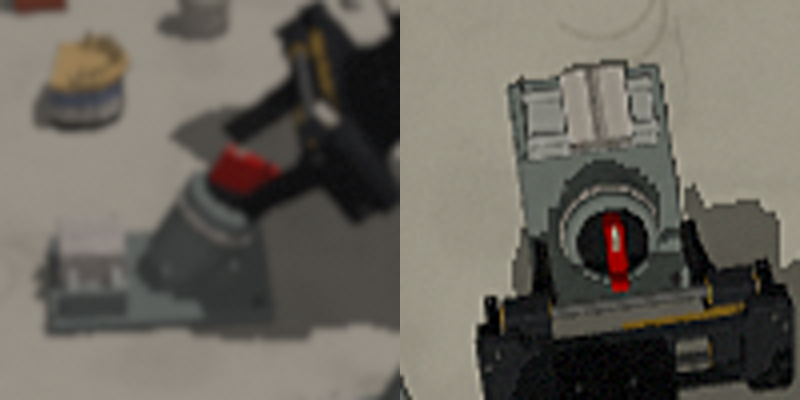

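move_arm --motion '[0.02, 0.01, 0.05, 0, 0, 0, 1, 0.02, 0.01, 0.05, 0, 0, 0, 1, 0.02, 0.01, 0.05, 0, 0, 0, 1, 0.02, 0.01, 0.05, 0, 0, 0, 1, 0.02, 0.01, 0.05, 0, 0, 0, 1, 0.02, 0.01, 0.05, 0, 0, 0, 1, 0.02, 0.01, 0.05, 0, 0, 0, 1, 0.02, 0.01, 0.05, 0, 0, 0, 1, 0.02, 0.01, 0.05, 0, 0, 0, 1, 0.02, 0.01, 0.05, 0, 0, 0, 1]'

```text
time_s: 8.73
tcp_pos: [0.5714, -0.0109, 0.1038]
ee_rot: [[0.567, 0.137, 0.812], [0.079, -0.991, 0.111], [0.82, 0.001, -0.573]]
wrist_force: [-0.1, -0.1, -0.2]
gripper_width: 0.324
```

Run:
```python
from kin import *
from station import r
s=r.sense(); print(s["time_s"],s["wrist_force"],s["moment"],s["gripper_width"]*87); print("force tool",(np.array(s["ee_rot"]).T@s["wrist_force"]).round(1))
plan(*bpose(0,-25,h=.0085))
R0=np.array(s["ee_rot"]);p0=np.array(s["tcp_pos"])
pb,Rb=bpose(0,-25,h=.0085)
for t in (5,10,15,20,25,30,35,40,45,50):
    p,M=bpose(t,-25,h=.0085); print(t,(Rb.T@(p-pb)/.04).round(3).tolist(),(np.degrees(R.from_matrix(Rb.T@M).as_rotvec())/5).round(2).tolist())
```

```text
8.7333 [-0.07777228 -0.05421067 -0.17077646] [-0.28412824  1.83391413 -0.01604719] 28.202779706192704
force tool [-0.2  0.   0. ]
t 8.73 row [-0.027, -0.005, 0.032, 0.001, -0.01, 0.018] rows>= 0.04043041453800044 0.01453034866702285
5 [-0.001, -0.017, -0.0] [0.42, 0.0, -0.91]
10 [-0.003, -0.035, -0.001] [0.85, -0.0, -1.81]
15 [-0.006, -0.052, -0.003] [1.27, 0.0, -2.72]
20 [-0.011, -0.069, -0.005] [1.69, -0.0, -3.63]
25 [-0.017, -0.085, -0.008] [2.11, -0.0, -4.53]
30 [-0.024, -0.1, -0.011] [2.54, 0.0, -5.44]
35 [-0.033, -0.115, -0.015] [2.96, -0.0, -6.34]
40 [-0.043, -0.129, -0.02] [3.38, 0.0, -7.25]
45 [-0.053, -0.142, -0.025] [3.8, 0.0, -8.16]
50 [-0.065, -0.154, -0.03] [4.23, -0.0, -9.06]
```

move_arm --motion '[0, 0, 0.03, 0, 0, 0, 1, 0, 0, 0.03, 0, 0, 0, 1, 0, 0, 0.03, 0, 0, 0, 1, 0, 0, 0.03, 0, 0, 0, 1, 0, 0, 0.03, 0, 0, 0, 1, 0, 0, 0.03, 0, 0, 0, 1]'

```text
time_s: 9.23
tcp_pos: [0.5724, -0.0102, 0.103]
ee_rot: [[0.567, 0.138, 0.812], [0.079, -0.99, 0.112], [0.82, 0.001, -0.573]]
wrist_force: [1.4, 3.0, -1.9]
gripper_width: 0.137
```

Run:
```python
from kin import *
from station import r
s=r.sense(); print(s["time_s"],s["wrist_force"],s["moment"],s["gripper_width"]*87); print("force tool",(np.array(s["ee_rot"]).T@s["wrist_force"]).round(1))
plan(*bpose(0,-25,h=.0085))
```

```text
9.2333 [ 1.39948716  3.00994492 -1.86434134] [0.22022486 1.91242315 0.81030143] 11.876897703903275
force tool [-0.5 -2.8  2.5]
t 9.23 row [-0.027, 0.008, 0.0, -0.012, -0.013, 0.02] rows>= 0.026739568550571403 0.018174099888959367
```

move_arm --motion '[0, -0.02, 0, 0.42, 0, -0.91, 1, 0, -0.035, 0, 0.85, 0, -1.81, 1, -0.01, -0.05, 0, 1.27, 0, -2.72, 1, -0.01, -0.07, 0, 1.69, 0, -3.63, 1, -0.02, -0.085, -0.01, 2.11, 0, -4.53, 1, -0.02, -0.1, -0.01, 2.54, 0, -5.44, 1, -0.03, -0.115, -0.015, 2.96, 0, -6.34, 1, -0.04, -0.13, -0.02, 3.38, 0, -7.25, 1, -0.05, -0.14, -0.025, 3.8, 0, -8.16, 1, -0.05, -0.14, -0.025, 3.8, 0, -8.16, 1]'

```text
time_s: 10.07
tcp_pos: [0.5696, -0.0049, 0.1018]
ee_rot: [[0.249, 0.705, 0.664], [0.685, -0.613, 0.394], [0.685, 0.356, -0.636]]
wrist_force: [-2.8, 0.1, 1.4]
gripper_width: 0.137
```

Run:
```python
from kin import *
from station import r,imaging
import cv2
s=r.sense(); print(s["joints"].round(1),s["time_s"],s["wrist_force"],s["moment"],s["gripper_width"]*87); print("force tool",(np.array(s["ee_rot"]).T@s["wrist_force"]).round(1))
plan(*bpose(45,-25,h=.0085))
im=imaging.capture("wrist"); cv2.imwrite("pics/w7.png",im)
b=imaging.capture("side");c=imaging.capture("top")
cv2.imwrite("pics/st7.png",np.hstack([cv2.resize(b[160:260,220:320],None,fx=4,fy=4,interpolation=cv2.INTER_CUBIC),cv2.resize(c[140:240,240:340],None,fx=4,fy=4,interpolation=cv2.INTER_CUBIC)]))
```

```text
[ -14.5   18.5  -23.7  -79.1  -33.9 -132.9] 10.0667 [-2.81691532  0.06583335  1.4166011 ] [-0.90394526  1.52056058  0.16408593] 11.91584334565982
force tool [ 0.3 -1.5 -2.7]
t 10.07 row [-0.026, -0.012, -0.001, -0.02, -0.008, 0.063] rows>= 0.027504748636162174 0.04668810381958155
```

View pics/w7.png

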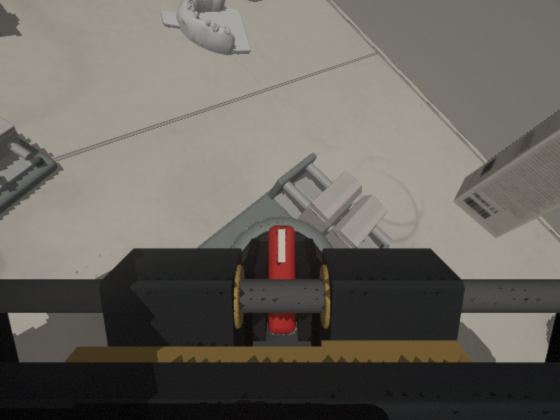

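View pics/st7.png

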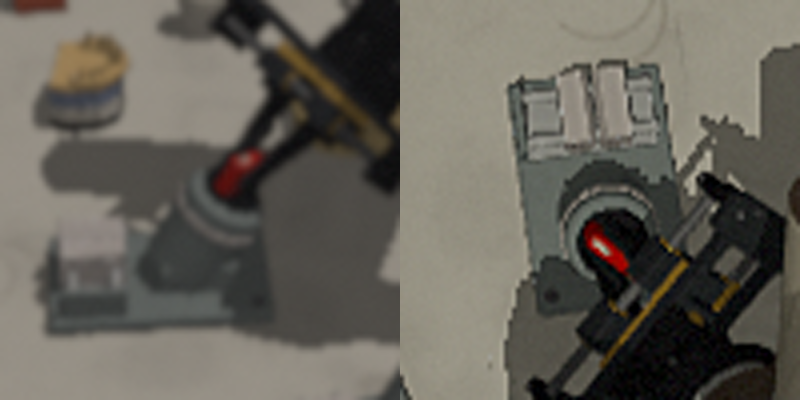

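Run:
```python
from kin import *
pb,Rb=bpose(45,-25,h=.0085)
for t in range(51,148,6):
    p,M=bpose(t,-25,h=.0085); print(t,(Rb.T@(p-pb)/.04).round(2).tolist(),(np.degrees(R.from_matrix(Rb.T@M).as_rotvec())/5).round(2).tolist())
```

```text
51 [-0.0, -0.02, -0.0] [0.51, 0.0, -1.09]
57 [-0.0, -0.04, -0.0] [1.01, 0.0, -2.18]
63 [-0.01, -0.06, -0.0] [1.52, -0.0, -3.26]
69 [-0.02, -0.08, -0.01] [2.03, 0.0, -4.35]
75 [-0.02, -0.1, -0.01] [2.54, 0.0, -5.44]
81 [-0.03, -0.12, -0.02] [3.04, 0.0, -6.53]
87 [-0.05, -0.13, -0.02] [3.55, 0.0, -7.61]
93 [-0.06, -0.15, -0.03] [4.06, 0.0, -8.7]
99 [-0.07, -0.16, -0.03] [4.56, 0.0, -9.79]
105 [-0.09, -0.17, -0.04] [5.07, 0.0, -10.88]
111 [-0.11, -0.18, -0.05] [5.58, 0.0, -11.96]
117 [-0.13, -0.19, -0.06] [6.09, 0.0, -13.05]
123 [-0.14, -0.2, -0.07] [6.59, 0.0, -14.14]
129 [-0.16, -0.2, -0.08] [7.1, 0.0, -15.23]
135 [-0.18, -0.2, -0.08] [7.61, 0.0, -16.31]
141 [-0.2, -0.2, -0.09] [8.11, -0.0, -17.4]
147 [-0.22, -0.2, -0.1] [8.62, 0.0, -18.49]
```

move_arm --motion '[0, -0.02, 0, 0.51, 0, -1.09, 1, 0, -0.04, 0, 1.01, 0, -2.18, 1, -0.01, -0.06, 0, 1.52, 0, -3.26, 1, -0.02, -0.08, -0.01, 2.03, 0, -4.35, 1, -0.02, -0.1, -0.01, 2.54, 0, -5.44, 1, -0.03, -0.12, -0.02, 3.04, 0, -6.53, 1, -0.05, -0.13, -0.02, 3.55, 0, -7.61, 1, -0.06, -0.15, -0.03, 4.06, 0, -8.7, 1, -0.07, -0.16, -0.03, 4.56, 0, -9.79, 1, -0.09, -0.17, -0.04, 5.07, 0, -10.88, 1, -0.11, -0.18, -0.05, 5.58, 0, -11.96, 1, -0.13, -0.19, -0.06, 6.09, 0, -13.05, 1, -0.14, -0.2, -0.07, 6.59, 0, -14.14, 1, -0.16, -0.2, -0.08, 7.1, 0, -15.23, 1, -0.18, -0.2, -0.08, 7.61, 0, -16.31, 1, -0.18, -0.2, -0.08, 7.61, 0, -16.31, 1]'

```text
time_s: 11.55
tcp_pos: [0.5601, -0.0061, 0.0963]
ee_rot: [[-0.847, 0.509, 0.153], [0.53, 0.785, 0.321], [0.044, 0.353, -0.935]]
wrist_force: [-0.8, -4.4, 2.4]
gripper_width: 0.134
```

```bash
cat > st.py <<'E'
from kin import *
from station import r
s=r.sense(); print(s["joints"].round(1),s["time_s"],s["wrist_force"].round(1),s["moment"].round(2),s["gripper_width"]*87); print("force tool",(np.array(s["ee_rot"]).T@s["wrist_force"]).round(1),"mom.axis",round(float(AX@s["moment"]),2))
E
python3 - <<'E'
from st import *
for t in (135,143,149,152):plan(*bpose(t,-25,h=.0085))
E
```

```text
[   4.5   21.2  -15.1  -25.4  -45.9 -110.4] 11.55 [-0.8 -4.4  2.4] [-1.57  0.51 -0.05] 11.690820419947178
force tool [-1.5 -3.  -3.8] mom.axis 0.7
t 11.55 row [0.008, -0.029, 0.016, -0.006, 0.014, 0.023] rows>= 0.03254401786788739 0.019225007789764183
t 11.55 row [0.007, -0.057, 0.015, 0.67, 0.014, -1.428] rows>= 0.056716519810468075 1.1011676689401815
t 11.55 row [0.003, -0.077, 0.013, 1.176, 0.015, -2.515] rows>= 0.07543981735314928 1.939135405489662
t 11.55 row [0.001, -0.088, 0.012, 1.429, 0.015, -3.059] rows>= 0.0848206596693176 2.3581248790585447
```

move_arm --motion '[0, -0.03, 0, 0.34, 0, -0.73, 1, 0, -0.05, 0, 0.67, 0, -1.43, 1, 0, -0.06, 0, 0.92, 0, -2, 1, 0, -0.07, 0, 1.18, 0, -2.52, 1, 0, -0.08, 0, 1.3, 0, -2.8, 1, 0, -0.08, 0, 1.3, 0, -2.8, 1]'

```text
time_s: 12.05
tcp_pos: [0.5591, -0.008, 0.0956]
ee_rot: [[-0.946, 0.307, 0.11], [0.324, 0.919, 0.226], [-0.031, 0.249, -0.968]]
wrist_force: [1.4, 1.8, 1.4]
gripper_width: 0.136
```

Run:
```python
from st import *
for t in (149,152):plan(*bpose(t,-25,h=.0085))
```

```text
[   8.3   21.2  -16.6  -17.   -45.2 -105.7] 12.05 [1.4 1.8 1.4] [ 0.73 -0.17 -0.39] 11.831323795053535
force tool [-0.8  2.4 -0.8] mom.axis -0.69
t 12.05 row [0.014, -0.019, 0.019, -0.089, 0.042, 0.242] rows>= 0.029130560094251887 0.18229969111198385
t 12.05 row [0.014, -0.03, 0.019, 0.164, 0.042, -0.302] rows>= 0.03632455361964169 0.2419098788620422
```

move_arm --motion '[0, 0, 0, 0, 0, 0, -1, 0, 0, 0, 0, 0, 0, -1, 0, 0, 0, 0, 0, 0, -1, 0, 0, 0, 0, 0, 0, -1, 0, 0, 0, 0, 0, 0, -1, 0, 0, -0.5, 0, 0, 0, -1, 0, 0, -1.3, 0, 0, 0, -1, 0, 0, -2.1, 0, 0, 0, -1, 0, 0, -2.75, 0, 0, 0, -1, 0, 0, -2.75, 0, 0, 0, -1, 0, 0, -2.75, 0, 0, 0, -1]'

```text
time_s: 12.97
tcp_pos: [0.5476, -0.0331, 0.2038]
ee_rot: [[-0.945, 0.306, 0.113], [0.325, 0.918, 0.227], [-0.035, 0.251, -0.967]]
wrist_force: [-0.3, 0.1, -0.3]
gripper_width: 0.89
```

Run:
```python
from st import *
from station import imaging
import cv2
K,T=cam("wrist"); im=imaging.capture("wrist"); cv2.imwrite("pics/w8.png",im); np.savez("w8.npz",K=K,T=T)
b=imaging.capture("side");c=imaging.capture("top")
cv2.imwrite("pics/st8.png",np.hstack([cv2.resize(b[160:260,220:320],None,fx=4,fy=4,interpolation=cv2.INTER_CUBIC),cv2.resize(c[140:240,240:340],None,fx=4,fy=4,interpolation=cv2.INTER_CUBIC)]))
cv2.imwrite("pics/top8.png",c);cv2.imwrite("pics/side8.png",b)
```

```text
[   5.9   13.5  -10.8  -14.5  -58.6 -107.8] 12.9667 [-0.3  0.1 -0.3] [-0.52  0.27 -0.01] 77.46575103300484
force tool [ 0.4 -0.1  0.3] mom.axis 0.23
```

View pics/w8.png

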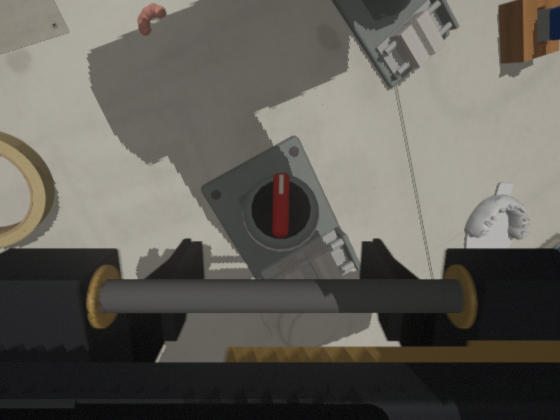

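View pics/st8.png

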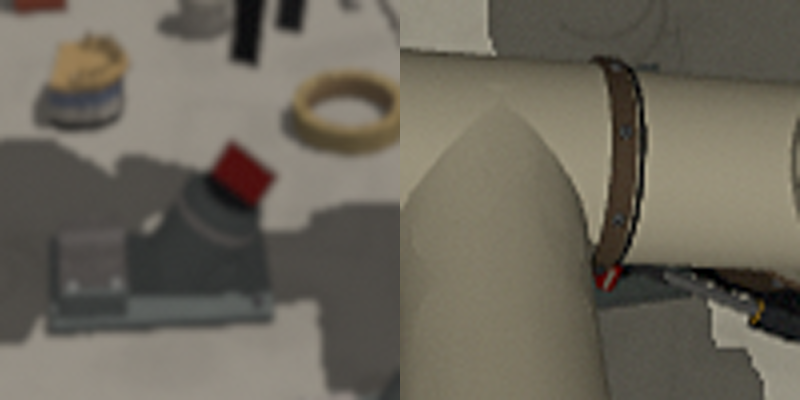

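Run:
```python
from st import *
q=np.array(s["joints"])
Rt=toolR(87.7)
for p in ([.5157,.312,.20],[.5157,.312,.054]):
    q,e=ik(np.array(p),Rt,q); print(q.round(1),e,ok(q))
plan([.5157,.312,.20],Rt); plan([.555,.312,.20],Rt)
Rj=toolR(97.8)
for p in ([.65,.0,.20],[.65,.0,.06]):
    q,e=ik(np.array(p),Rj,q); print(q.round(1),e,ok(q))
```

```text
[   5.9   13.7  -11.   -14.5  -58.6 -107.8] 13.1167 [ 0.1 -0.1  0.6] [-0.52  0.19  0.12] 84.67338534346045
force tool [-0.2  0.  -0.6] mom.axis 0.35
[  46.6   20.8   -4.8    0.   -64.4 -138.9] 1.1379786002407855e-13 True
[  46.6   29.4  -14.4   -0.   -46.2 -138.9] 3.9968028886505635e-14 True
t 13.12 row [3.515, 7.678, 1.885, 2.814, 0.74, -3.265] rows>= 8.299098514195432 3.0541080980900603
t 13.12 row [2.586, 7.98, 1.99, 2.814, 0.74, -3.265] rows>= 8.269478977341702 3.0541080980900603
[ 14.3  25.3   2.4   0.  -67.  -96.5] 6.855627177060342e-13 True
[ 14.3  32.7  -6.8  -0.  -50.4 -96.5] 2.4424906541753444e-14 True
```

move_arm --motion '[1.3, 4, 1, 1.4, 0.37, -1.6, -1, 2.59, 7.98, 1.99, 2.81, 0.74, -3.26, -1, 2.59, 7.98, 1.99, 2.81, 0.74, -3.26, -1, 2.59, 7.98, 1.99, 2.81, 0.74, -3.26, -1, 2.59, 7.98, 1.99, 2.81, 0.74, -3.26, -1, 2.59, 7.98, 1.99, 2.81, 0.74, -3.26, -1, 2.59, 7.98, 1.99, 2.81, 0.74, -3.26, -1, 2.59, 7.98, 1.99, 2.81, 0.74, -3.26, -1, 2.59, 7.98, 1.99, 2.81, 0.74, -3.26, -1, 2.59, 7.98, 1.99, 2.81, 0.74, -3.26, -1, 2.59, 7.98, 1.99, 2.81, 0.74, -3.26, -1, 2.59, 7.98, 1.99, 2.81, 0.74, -3.26, -1, 2.59, 7.98, 1.99, 2.81, 0.74, -3.26, -1]'

```text
time_s: 14.2
tcp_pos: [0.5548, 0.3106, 0.1997]
ee_rot: [[-0.999, 0.042, -0.001], [0.042, 0.999, -0.0], [0.001, -0.0, -1.0]]
wrist_force: [-1.1, -0.4, 0.2]
gripper_width: 0.999
```

Run:
```python
from st import *
from station import imaging
import cv2
plan([.5157,.312,.20],toolR(87.7))
K,T=cam("wrist"); im=imaging.capture("wrist"); cv2.imwrite("pics/w9.png",im); np.savez("w9.npz",K=K,T=T)
c=imaging.capture("top"); cv2.imwrite("pics/top9.png",c)
cv2.imwrite("pics/ztop9.png",cv2.resize(c[130:240,240:340],None,fx=5,fy=5,interpolation=cv2.INTER_CUBIC))
```

```text
[  43.8   24.     0.2   -0.   -66.2 -136.2] 14.2 [-1.1 -0.4  0.2] [-0.01 -0.1   0.05] 86.94221275027978
force tool [ 1.1 -0.5 -0.2] mom.axis 0.06
t 14.2 row [0.978, -0.007, -0.008, -0.006, -0.009, -0.021] rows>= 0.9379278576933284 0.01644727551237019
```

View pics/w9.png

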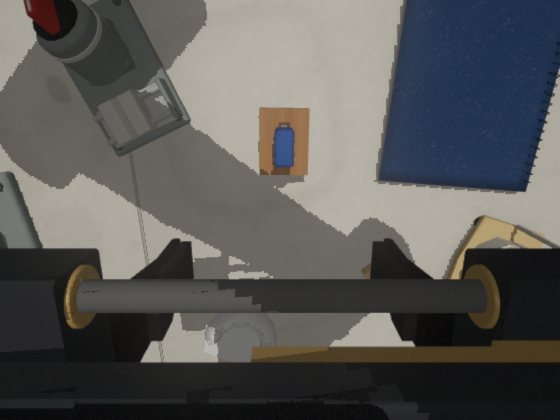

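View pics/ztop9.png

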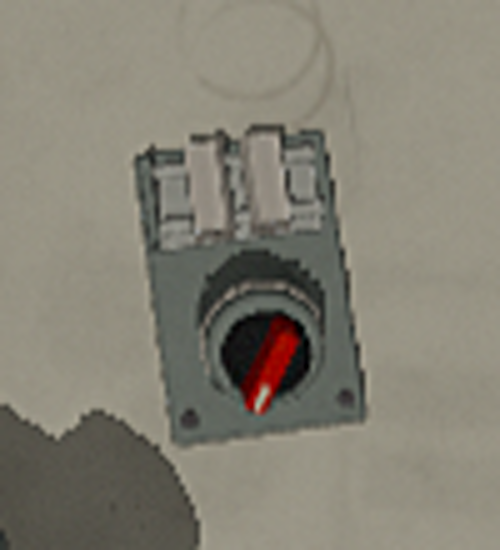

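move_arm --motion '[0.98, 0, 0, 0, 0, 0, -1, 0.98, 0, 0, 0, 0, 0, -1, 0.98, 0, 0, 0, 0, 0, -1, 0.98, 0, 0, 0, 0, 0, -1]'

```text
time_s: 14.63
tcp_pos: [0.5163, 0.3121, 0.2011]
ee_rot: [[-0.999, 0.042, 0.001], [0.042, 0.999, 0.001], [-0.001, 0.001, -1.0]]
wrist_force: [0.3, 0.0, 0.2]
gripper_width: 1.001
```

Run:
```python
from st import *
from station import imaging
import cv2
plan([.5157,.312,.20],toolR(87.7))
K,T=cam("wrist"); im=imaging.capture("wrist"); cv2.imwrite("pics/w10.png",im); np.savez("w10.npz",K=K,T=T)
a=cv2.imread("pics/w9.png")
z=lambda i,y:cv2.resize(np.clip(i[y:y+85,245:325].astype(float)*1.4,0,255).astype(np.uint8),None,fx=5,fy=5,interpolation=cv2.INTER_CUBIC)
cv2.imwrite("pics/z910.png",np.hstack([z(a,100),z(im,150)]))
```

```text
[  46.5   20.8   -4.7    0.   -64.4 -139. ] 14.6333 [0.3 0.  0.2] [-0.03 -0.1  -0.01] 87.11350081035417
force tool [-0.3  0.  -0.2] mom.axis 0.02
t 14.63 row [0.015, -0.003, 0.028, 0.016, 0.016, -0.027] rows>= 0.03034249674673331 0.024466400248259804
```

View pics/z910.png

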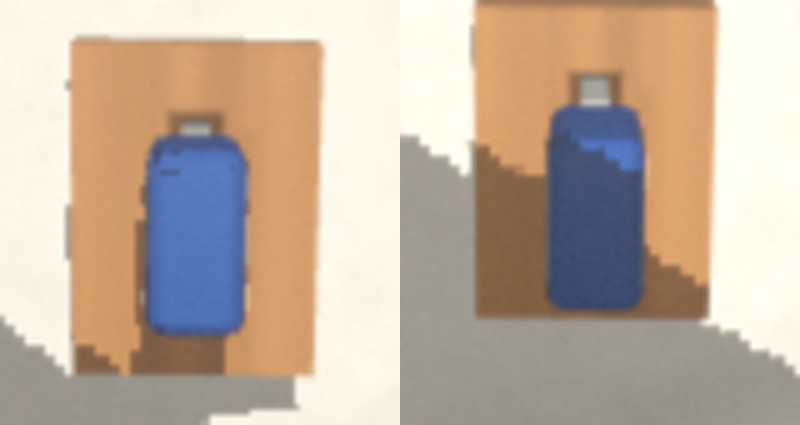

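Run:
```python
from h import *
L=lambda n:(lambda d:(d["K"],d["T"]))(np.load(n)); A=L("w9.npz");B=L("w10.npz")
a=lambda x,y:np.array([245+x/5-.4,100+y/5-.4]);b=lambda x,y:np.array([245+x/5-.4,150+y/5-.4])
x,y=.015,.008
o=[(A,(-x,-y,0),a(148,149)),(A,(-x,y,0),a(245,149)),(A,(x,-y,0),a(147,333)),(A,(x,y,0),a(243,333)),
(B,(-x,-y,0),b(150,136)),(B,(-x,y,0),b(243,136)),(B,(x,-y,0),b(147,309)),(B,(x,y,0),b(242,309))]
for oo in (o,o[:4],o[4:]):
    v,res=fitpose(oo,[.516,.312,-.04],z=.076,free_z=True); print(v,np.degrees(v[2])); print(res.round(1).tolist())
x,y=.03,.0225
o=[(A,(-x,-y,0),a(72,40)),(A,(-x,y,0),a(322,42)),(A,(x,-y,0),a(74,375)),(A,(x,y,0),a(313,375)),
(B,(-x,-y,0),b(75,5)),(B,(-x,y,0),b(317,7)),(B,(x,-y,0),b(75,317)),(B,(x,y,0),b(309,318))]
v,res=fitpose(o,[.516,.312,-.04],z=.03,free_z=True); print("rest",v,np.degrees(v[2])); print(res.round(1).tolist())
v,res=fitpose(o,[.516,.312,-.04],z=.03); print("rest",v,np.degrees(v[2])); print(res.round(1).tolist())
```

```text
[ 0.51599064  0.31364191 -0.04813104  0.06917882] -2.7577051750146313
[[-0.3, -0.1], [0.5, 0.0], [-0.2, 0.6], [0.3, 0.7], [-0.6, -0.4], [0.3, -0.3], [0.0, -0.2], [-0.1, -0.1]]
[ 0.51658452  0.31360431 -0.04663147  0.06251934] -2.6717862103383268
[[-0.2, 0.0], [0.2, 0.1], [0.0, -0.1], [0.0, -0.0]]
[ 0.51685002  0.31368858 -0.04961367  0.06678031] -2.842653804367918
[[-0.4, -0.0], [0.3, 0.1], [0.2, -0.1], [-0.1, 0.0]]
rest [ 0.51551688  0.31377089 -0.0502157   0.02839989] -2.8771479083439684
[[-0.4, 0.2], [0.3, 0.2], [-0.2, -0.3], [0.2, 0.1], [-0.4, 0.0], [0.2, 0.0], [0.2, -0.2], [-0.0, -0.0]]
rest [ 0.51526834  0.31376752 -0.05014329] -2.872999010428502
[[-0.5, -0.1], [0.5, -0.0], [-0.3, -0.3], [0.3, 0.2], [-0.5, -0.0], [0.3, -0.0], [0.1, 0.1], [0.1, 0.2]]
```

Run:
```python
from st import *
plan([.516,.3132,.10],toolR(87.25));plan([.516,.3132,.044],toolR(87.25))
```

```text
[  46.5   20.8   -4.6    0.   -64.4 -139. ] 14.6833 [-0.   0.2  0. ] [-0.03 -0.03  0.04] 87.51982016748401
force tool [ 0.   0.2 -0. ] mom.axis 0.05
t 14.68 row [0.02, 0.02, 2.524, 0.016, 0.015, 0.059] rows>= 2.4212071995789564 0.0443235878299265
t 14.68 row [0.022, 0.018, 3.924, 0.016, 0.015, 0.059] rows>= 3.7640771053197857 0.0443235878299265
```

move_arm --motion '[0.02, 0.02, 0.8, 0, 0, 0.06, -1, 0.02, 0.02, 1.6, 0, 0, 0.06, -1, 0.02, 0.02, 2.4, 0, 0, 0.06, -0.3, 0.02, 0.02, 3, 0, 0, 0.06, -0.3, 0.02, 0.02, 3.4, 0, 0, 0.06, -0.3, 0.02, 0.02, 3.7, 0, 0, 0.06, -0.3, 0.02, 0.02, 3.9, 0, 0, 0.06, -0.3, 0.02, 0.02, 3.92, 0, 0, 0.06, -0.3, 0.02, 0.02, 3.92, 0, 0, 0.06, -0.3]'

```text
time_s: 15.43
tcp_pos: [0.5167, 0.3133, 0.0441]
ee_rot: [[-0.999, 0.048, 0.002], [0.048, 0.999, 0.001], [-0.002, 0.001, -1.0]]
wrist_force: [-0.6, -0.1, 0.7]
gripper_width: 0.664
```

Run:
```python
from st import *
from station import imaging
import cv2
plan([.516,.3132,.044],toolR(87.25))
im=imaging.capture("wrist"); b=imaging.capture("side")
cv2.imwrite("pics/ws11.png",np.hstack([cv2.resize(im[130:350,130:430],None,fx=1.3,fy=1.3),cv2.resize(b[265:340,250:352],None,fx=3.8,fy=3.813)[:286]]))
```

```text
[  46.6   30.2  -14.8    0.   -44.9 -139.4] 15.4333 [-0.6 -0.1  0.7] [ 0.01  0.   -0.  ] 57.73406027909545
force tool [ 0.5 -0.1 -0.7] mom.axis -0.01
t 15.43 row [0.018, -0.004, 0.003, 0.016, 0.018, -0.005] rows>= 0.018046910897887805 0.016732532542259596
```

View pics/ws11.png

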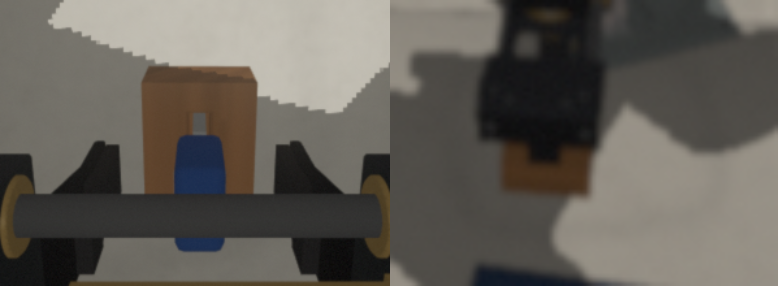

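move_arm --motion '[0.02, 0, 0, 0, 0, 0, 1, 0.02, 0, 0, 0, 0, 0, 1, 0.02, 0, 0, 0, 0, 0, 1, 0.02, 0, 0, 0, 0, 0, 1, 0.02, 0, 0, 0, 0, 0, 1, 0.02, 0, 0, 0, 0, 0, 1, 0.02, 0, 0, 0, 0, 0, 1, 0.02, 0, 0, 0, 0, 0, 1, 0.02, 0, 0, 0, 0, 0, 1, 0.02, 0, 0, 0, 0, 0, 1, 0.02, 0, 0, 0, 0, 0, 1, 0.02, 0, 0, 0, 0, 0, 1]'

```text
time_s: 16.53
tcp_pos: [0.5162, 0.3139, 0.0452]
ee_rot: [[-0.999, 0.048, 0.003], [0.048, 0.999, 0.003], [-0.003, 0.003, -1.0]]
wrist_force: [0.3, 0.8, 0.7]
gripper_width: 0.184
```

```bash
python3 st.py
```

```text
[  46.7   30.   -14.9    0.   -44.8 -139.4] 16.5333 [0.3 0.8 0.7] [ 0.05  0.02 -0.02] 16.048151961391333
force tool [-0.3  0.8 -0.7] mom.axis -0.04
```

Run:
```python
from st import *
K,T=C['top']; 
def atz(c,px,z):
    K,T=C[c] if isinstance(c,str) else c
    d=T[:3,:3]@np.linalg.inv(K)@[px[0],px[1],1]; return T[:3,3]+d*(z-T[2,3])/d[2]
for px in ((240,183),(238,133),(246,232),(188,140),(246,132)): print(px,atz('top',(240+px[0]/5-.4,130+px[1]/5-.4),.05).round(4))
Rt=toolR(97.8)
plan([.5162,.3139,.18],np.array(s["ee_rot"]))
q=np.array(s["joints"])
for p in ([.516,.314,.18],[.68,.005,.18],[.68,.005,.06]):
    q,e=ik(np.array(p),Rt,q); print(q.round(1),ok(q))
```

```text
[  46.7   30.   -14.9    0.   -44.8 -139.4] 16.5333 [0.3 0.8 0.7] [ 0.05  0.02 -0.02] 16.048151961391333
force tool [-0.3  0.8 -0.7] mom.axis -0.04
(240, 183) [0.6778 0.0023 0.05  ]
(238, 133) [0.7066 0.0034 0.05  ]
(246, 232) [ 0.6499 -0.0009  0.05  ]
(188, 140) [0.7025 0.031  0.05  ]
(246, 132) [ 0.7071 -0.0011  0.05  ]
t 16.53 row [-0.011, 0.01, -3.37, -0.0, -0.0, 0.0] rows>= 3.2321694969184254 7.766388833604443e-16
[  46.7   21.9   -6.2    0.   -61.9 -128.9] True
[ 14.   29.1   5.6   0.  -66.6 -96.2] True
[ 14.   35.2  -2.    0.  -52.8 -96.2] True
```

Lift, then move over towards the jaws.

move_arm --motion '[0, 0, -0.4, 0, 0, 0, 1, 0, 0, -0.9, 0, 0, 0, 1, 0, 0, -1.5, 0, 0, 0, 1, 0, 0, -2.2, 0, 0, 0, 1, 0, 0, -2.9, 0, 0, 0, 1, 0, 0, -3.4, 0, 0, 0, 1, 0, 0, -3.4, 0, 0, 0, 1, 0, 0, -3.4, 0, 0, 0, 1]'

```text
time_s: 17.2
tcp_pos: [0.5159, 0.3139, 0.1823]
ee_rot: [[-0.999, 0.048, 0.005], [0.048, 0.999, 0.005], [-0.004, 0.005, -1.0]]
wrist_force: [0.0, 1.2, -0.9]
gripper_width: 0.181
```

Run:
```python
from st import *
plan([.672,.002,.18],toolR(97.8))
```

```text
[  46.7   21.5   -6.3   -0.   -61.7 -139.4] 17.2 [ 0.   1.2 -0.9] [-0.06  0.04  0.01] 15.76927365768704
force tool [0.  1.2 0.9] mom.axis 0.03
t 17.2 row [-4.273, -7.599, 0.037, 0.054, 0.055, -2.113] rows>= 8.363077914783986 1.4765285515612154
```

move_arm --motion '[-0.2, -0.4, 0, 0, 0, -0.2, 1, -0.6, -1.1, 0, 0, 0, -0.4, 1, -1.1, -2, 0, 0.05, 0.05, -0.6, 1, -1.6, -2.9, 0, 0.05, 0.05, -0.9, 1, -2.1, -3.8, 0, 0.05, 0.05, -1.1, 1, -2.7, -4.8, 0, 0.05, 0.05, -1.4, 1, -3.2, -5.7, 0, 0.05, 0.05, -1.7, 1, -3.6, -6.4, 0, 0.05, 0.05, -1.9, 1, -3.9, -7, 0, 0.05, 0.05, -2.1, 1, -4.15, -7.4, 0, 0.05, 0.05, -2.1, 1, -4.27, -7.6, 0.04, 0.05, 0.05, -2.1, 1, -4.27, -7.6, 0.04, 0.05, 0.05, -2.1, 1, -4.27, -7.6, 0.04, 0.05, 0.05, -2.1, 1]'

```text
time_s: 18.28
tcp_pos: [0.671, 0.0022, 0.1781]
ee_rot: [[-0.991, -0.134, -0.003], [-0.134, 0.991, 0.0], [0.003, 0.001, -1.0]]
wrist_force: [-0.3, 0.3, -0.7]
gripper_width: 0.185
```

Run:
```python
from st import *
from station import imaging
import cv2
plan([.672,.002,.18],toolR(97.8))
K,T=cam("wrist"); im=imaging.capture("wrist"); cv2.imwrite("pics/w12.png",im); np.savez("w12.npz",K=K,T=T)
```

```text
[ 13.9  28.3   4.1  -0.1 -65.9 -96.2] 18.2833 [-0.3  0.3 -0.7] [ 0.01  0.02 -0.04] 16.09660361913424
force tool [0.2 0.4 0.7] mom.axis -0.04
t 18.28 row [-0.024, -0.008, -0.046, 0.008, -0.029, -0.02] rows>= 0.05060948262901977 0.025329317970100178
```

View pics/w12.png

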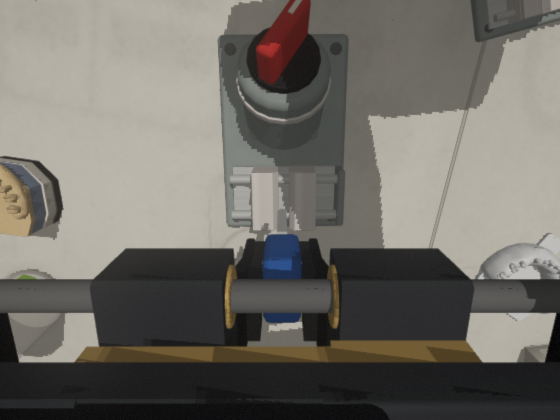

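Run:
```python
import cv2,numpy as np
a=cv2.imread("pics/w12.png")
a=np.clip(a.astype(float)*1.3,0,255).astype(np.uint8)
cv2.imwrite("pics/z12.png",cv2.resize(a[155:250,215:350],None,fx=5.9,fy=6,interpolation=cv2.INTER_CUBIC))
```

```text
(no output)
```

View pics/z12.png

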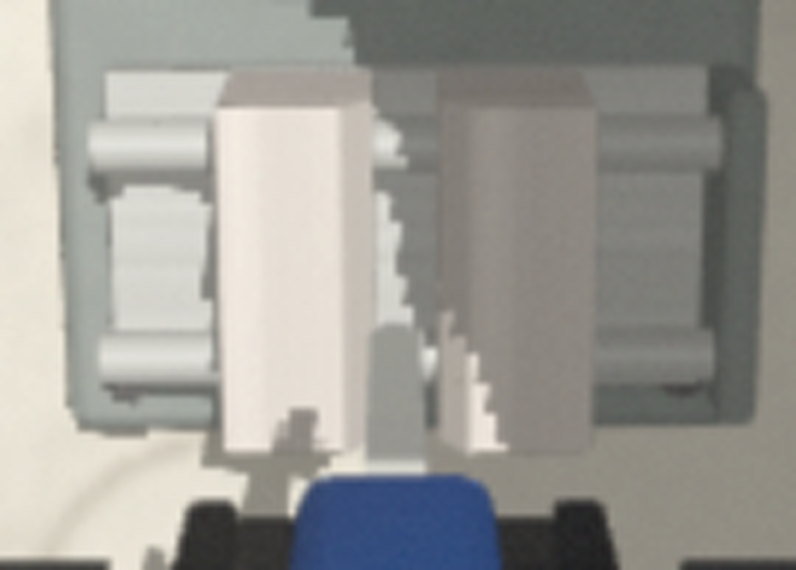

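```bash
cat > fits.py <<'E'
from h import *
L=lambda n:(lambda d:(d["K"],d["T"]))(np.load(n)); A=L("w12.npz")
a=lambda x,y:np.array([215+x/5.9-.4,155+y/6-.4])
Y=.02675
o=[(A,(-.025,-Y,.03),a(217,105)),(A,(.025,-Y,.03),a(224,452)),(A,(-.025,Y,.03),a(595,105)),(A,(.025,Y,.03),a(593,452)),
(A,(-.025,-.00875,.03),a(343,105)),(A,(.025,-.00875,.03),a(345,452)),(A,(.025,.00875,.03),a(467,452)),
(A,(-.025,-.00475,.024),a(371,108)),(A,(-.025,.00475,.024),a(441,108))]
v,res=fitpose(o,[.677,.002,.136],z=.02); print(v,np.degrees(v[2])); print(res.round(1).tolist())
v2,res=fitpose(o,[.677,.002,.136],z=.02,free_z=True); print(v2,np.degrees(v2[2])); print(res.round(1).tolist())
def gl(v,uv):  # pixel->point at gauge tip height
    pass
if __name__=="__main__":
    # tip: assume z from lift: point at TCP z-.0392
    K,T=A
    for zt in (.137,.139,.141):
        for px in ((368,327),(425,327),(397,327)):
            u=a(*px); d=T[:3,:3]@np.linalg.inv(K)@[u[0],u[1],1]; print(zt,px,(T[:3,3]+d*(zt-T[2,3])/d[2]).round(4))
E
python3 fits.py
```

```text
[0.67555285 0.00447544 0.13706216] 7.853083289945385
[[-0.9, 0.2], [-0.5, 0.5], [1.1, 0.1], [0.0, 0.3], [-0.0, 0.2], [0.2, 0.4], [0.1, 0.4], [0.2, -1.7], [-0.1, -1.8]]
[0.67690035 0.00466871 0.1375105  0.01521779] 7.87877108394778
[[-0.4, 0.7], [-0.1, 0.1], [0.5, 0.6], [-0.5, -0.1], [0.1, 0.7], [0.3, -0.0], [-0.0, -0.1], [0.3, -1.2], [-0.3, -1.2]]
0.137 (368, 327) [ 0.6563 -0.0026  0.137 ]
0.137 (425, 327) [0.6555 0.003  0.137 ]
0.137 (397, 327) [6.559e-01 2.000e-04 1.370e-01]
0.139 (368, 327) [ 0.6557 -0.0027  0.139 ]
0.139 (425, 327) [0.655  0.0028 0.139 ]
0.139 (397, 327) [6.553e-01 1.000e-04 1.390e-01]
0.141 (368, 327) [ 0.6551 -0.0027  0.141 ]
0.141 (425, 327) [0.6544 0.0027 0.141 ]
0.141 (397, 327) [0.6547 0.     0.141 ]
```

Run:
```python
from st import *
plan([.6758,.0042,.106],toolR(97.85))
```

```text
[ 14.   28.3   4.1  -0.1 -65.9 -96.2] 18.3333 [ 0.  -1.  -0.8] [0.02 0.08 0.03] 15.84921136272485
force tool [ 0.1 -1.   0.8] mom.axis 0.01
t 18.33 row [-0.125, 0.017, 1.819, 0.008, -0.019, -0.017] rows>= 1.7486967176607549 0.018531555713350596
```

move_arm --motion '[-0.05, 0.02, 0.3, 0, 0, 0, 1, -0.1, 0.02, 0.7, 0, 0, 0, 1, -0.12, 0.02, 1.1, 0, 0, 0, 1, -0.12, 0.02, 1.5, 0, 0, 0, 1, -0.12, 0.02, 1.7, 0, 0, 0, 1, -0.12, 0.02, 1.8, 0, 0, 0, 1, -0.12, 0.02, 1.82, 0, 0, 0, 1, -0.12, 0.02, 1.82, 0, 0, 0, 1]'

```text
time_s: 19.0
tcp_pos: [0.6759, 0.0049, 0.1063]
ee_rot: [[-0.991, -0.136, -0.001], [-0.136, 0.991, 0.0], [0.001, 0.001, -1.0]]
wrist_force: [0.2, 0.2, -0.3]
gripper_width: 0.178
```

Run:
```python
from st import *
from station import imaging
import cv2
plan([.6758,.0042,.106],toolR(97.85))
K,T=cam("wrist"); im=imaging.capture("wrist"); cv2.imwrite("pics/w13.png",im); np.savez("w13.npz",K=K,T=T)
b=imaging.capture("side");c=imaging.capture("top")
z=cv2.resize(np.clip(im[165:265,215:350].astype(float)*1.5,0,255).astype(np.uint8),None,fx=5.9,fy=6,interpolation=cv2.INTER_CUBIC)
cv2.imwrite("pics/z13.png",z)
cv2.imwrite("pics/st13.png",np.hstack([cv2.resize(b[165:255,205:305],None,fx=4,fy=4,interpolation=cv2.INTER_CUBIC),cv2.resize(c[140:230,240:340],None,fx=4,fy=4,interpolation=cv2.INTER_CUBIC)]))
```

```text
[ 14.1  32.2  -0.2  -0.  -57.7 -96.2] 19.0 [ 0.2  0.2 -0.3] [ 0.03 -0.03  0.01] 15.46216246955135
force tool [-0.3  0.2  0.3] mom.axis -0.01
t 19.0 row [0.004, -0.017, 0.008, 0.006, -0.01, -0.007] rows>= 0.01814727065128111 0.009252224927403215
```

View pics/z13.png

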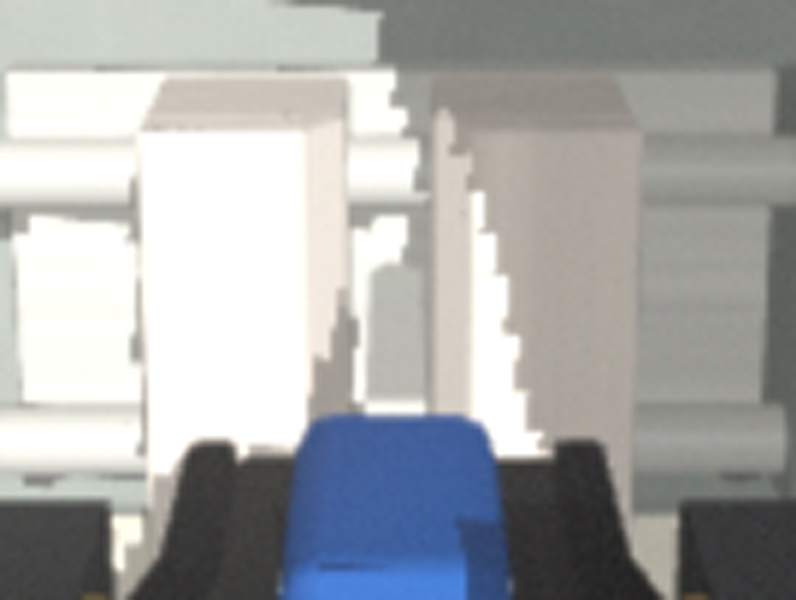

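View pics/st13.png

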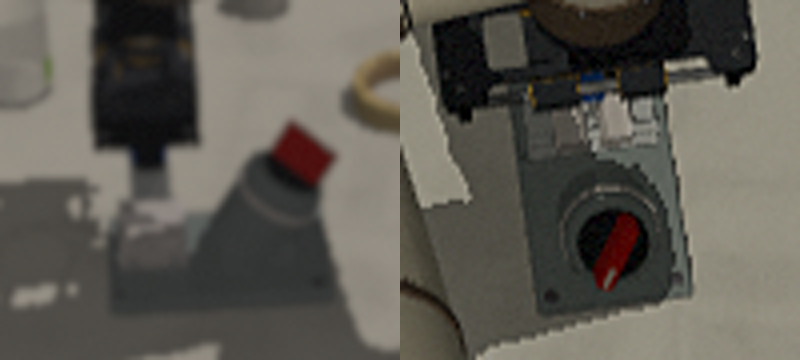

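move_arm --motion '[0, -0.02, 0, 0, 0, 0, 1, 0, -0.02, 0.15, 0, 0, 0, 1, 0, -0.02, 0.3, 0, 0, 0, 1, 0, -0.02, 0.45, 0, 0, 0, 1, 0, -0.02, 0.6, 0, 0, 0, 1, 0, -0.02, 0.7, 0, 0, 0, 1, 0, -0.02, 0.8, 0, 0, 0, 1, 0, -0.02, 0.9, 0, 0, 0, 1, 0, -0.02, 1, 0, 0, 0, 1, 0, -0.02, 1.05, 0, 0, 0, 1, 0, -0.02, 1.05, 0, 0, 0, 1]'

```text
time_s: 20.07
tcp_pos: [0.676, 0.0037, 0.0645]
ee_rot: [[-0.991, -0.135, -0.001], [-0.135, 0.991, 0.001], [0.0, 0.001, -1.0]]
wrist_force: [1.1, -0.0, 0.1]
gripper_width: 0.179
```

Run:
```python
from st import *
plan([.6758,.0041,.0592],toolR(97.85))
```

```text
[ 14.   34.6  -2.5  -0.1 -52.9 -96.2] 20.0667 [ 1.1 -0.   0.1] [-0.02 -0.02  0.01] 15.551081596570143
force tool [-1.  -0.2 -0.1] mom.axis 0.02
t 20.07 row [0.005, 0.01, 0.132, 0.008, -0.005, -0.015] rows>= 0.12693943701507307 0.012393998821829852
```

No contact yet. I'll go down the last few millimetres slowly.

move_arm --motion '[0, 0.01, 0.03, 0, 0, 0, 1, 0, 0.01, 0.06, 0, 0, 0, 1, 0, 0.01, 0.08, 0, 0, 0, 1, 0, 0.01, 0.1, 0, 0, 0, 1, 0, 0.01, 0.1, 0, 0, 0, 1]'

```text
time_s: 20.48
tcp_pos: [0.6759, 0.0041, 0.0604]
ee_rot: [[-0.991, -0.135, -0.001], [-0.135, 0.991, 0.001], [0.001, 0.001, -1.0]]
wrist_force: [0.5, -0.2, -1.3]
gripper_width: 0.181
```

Run:
```python
from st import *
plan([.6758,.0041,.0592],toolR(97.85))
```

```text
[ 14.   34.8  -2.7  -0.1 -52.5 -96.2] 20.4833 [ 0.5 -0.2 -1.3] [-0.05 -0.01  0.  ] 15.741436194450333
force tool [-0.5 -0.3  1.3] mom.axis 0.03
t 20.48 row [0.003, -0.0, 0.03, 0.008, -0.007, -0.015] rows>= 0.028656332456450984 0.012612763053788187
```

move_arm --motion '[0, 0, 0.02, 0, 0, 0, 1, 0, 0, 0.03, 0, 0, 0, 1, 0, 0, 0.04, 0, 0, 0, 1, 0, 0, 0.04, 0, 0, 0, 1]'

```text
time_s: 20.82
tcp_pos: [0.676, 0.0041, 0.0593]
ee_rot: [[-0.991, -0.135, -0.0], [-0.135, 0.991, 0.001], [0.0, 0.001, -1.0]]
wrist_force: [-0.5, 0.1, 2.0]
gripper_width: 0.18
```

```bash
python3 st.py
```

```text
[ 14.   34.9  -2.8  -0.  -52.3 -96.2] 20.8167 [-0.5  0.1  2. ] [0.05 0.25 0.  ] 15.69123123309451
force tool [ 0.5  0.1 -2. ] mom.axis -0.04
```

move_arm --motion '[0, 0, 0.02, 0, 0, 0, 1, 0, 0, 0.03, 0, 0, 0, 1, 0, 0, 0.03, 0, 0, 0, 1]'

```text
time_s: 21.07
tcp_pos: [0.6761, 0.0041, 0.0592]
ee_rot: [[-0.991, -0.136, -0.0], [-0.136, 0.991, 0.0], [-0.0, 0.0, -1.0]]
wrist_force: [-3.0, 0.1, 5.1]
gripper_width: 0.182
```

Run:
```python
from st import *
from station import imaging
import cv2
im=imaging.capture("wrist");b=imaging.capture("side")
cv2.imwrite("pics/z14.png",np.hstack([cv2.resize(np.clip(im[165:265,215:350].astype(float)*1.5,0,255).astype(np.uint8),None,fx=3,fy=3.6,interpolation=cv2.INTER_CUBIC),cv2.resize(b[165:255,205:305],None,fx=4,fy=4,interpolation=cv2.INTER_CUBIC)]))
```

```text
[ 14.   34.9  -2.8  -0.  -52.3 -96.2] 21.0667 [-3.   0.1  5.1] [0.14 0.79 0.03] 15.811399004123741
force tool [ 2.9  0.5 -5.1] mom.axis -0.09
```

View pics/z14.png

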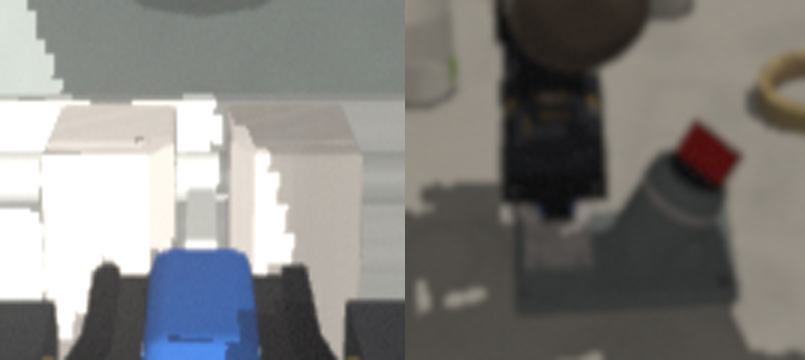

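move_arm --motion '[0, 0, -0.01, 0, 0, 0, 1, 0, 0, -0.01, 0, 0, 0, 0.4, 0, 0, -0.01, 0, 0, 0, 0.2, 0, 0, -0.01, 0, 0, 0, 0.2, 0, 0, -0.01, 0, 0, 0, 0.2, 0, 0, -0.01, 0, 0, 0, 0.2, 0, 0, -0.01, 0, 0, 0, 0.2]'

```text
time_s: 21.75
tcp_pos: [0.676, 0.0041, 0.0594]
ee_rot: [[-0.991, -0.136, -0.0], [-0.136, 0.991, 0.0], [0.0, 0.0, -1.0]]
wrist_force: [-0.8, -0.1, -0.2]
gripper_width: 0.394
```

Run:
```python
from st import *
from station import imaging
import cv2
im=imaging.capture("wrist");cv2.imwrite("pics/w15.png",im)
```

```text
[ 14.   34.9  -2.8  -0.  -52.3 -96.2] 21.75 [-0.8 -0.1 -0.2] [0.   0.04 0.01] 34.26420192532924
force tool [0.8 0.  0.2] mom.axis 0.01
```

View pics/w15.png

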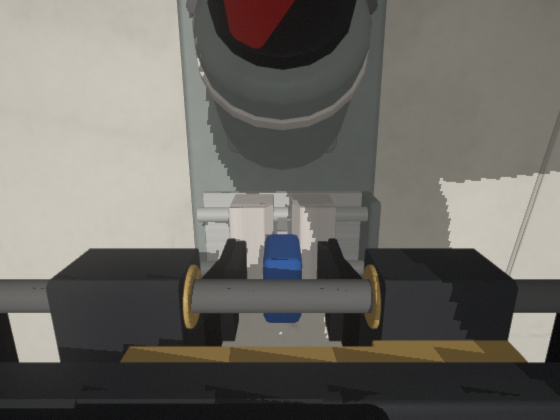

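The gauge stands free at about (282,275), with the fingers clear on both sides. I'll go straight up.

move_arm --motion '[0, 0, 0, 0, 0, 0, 0, 0, 0, -0.3, 0, 0, 0, 0, 0, 0, -0.8, 0, 0, 0, 0, 0, 0, -1.5, 0, 0, 0, 0, 0, 0, -2.3, 0, 0, 0, 0, 0, 0, -3.1, 0, 0, 0, 0, 0, 0, -3.6, 0, 0, 0, 0, 0, 0, -3.6, 0, 0, 0, 0, 0, 0, -3.6, 0, 0, 0, 0]'

```text
time_s: 22.55
tcp_pos: [0.6767, 0.0042, 0.2062]
ee_rot: [[-0.991, -0.136, 0.004], [-0.136, 0.991, 0.001], [-0.005, 0.001, -1.0]]
wrist_force: [-0.2, -0.2, -1.1]
gripper_width: 0.5
```

Run:
```python
from st import *
from station import imaging
import cv2
K,T=cam("wrist");im=imaging.capture("wrist");b=imaging.capture("side");c=imaging.capture("top")
np.savez("w16.npz",K=K,T=T)
for n,i in(("w16",im),("side16",b),("top16",c)): cv2.imwrite(f"pics/{n}.png",i)
cv2.imwrite("pics/z16.png",np.hstack([cv2.resize(np.clip(im[120:255,215:350].astype(float)*1.3,0,255).astype(np.uint8),None,fx=3,fy=3,interpolation=cv2.INTER_CUBIC),cv2.resize(b[165:255,205:305],None,fx=4,fy=4.5,interpolation=cv2.INTER_CUBIC)]))
```

```text
[ 14.   27.6   6.9  -0.  -69.1 -96.2] 22.55 [-0.2 -0.2 -1.1] [0.04 0.01 0.01] 43.499269997200344
force tool [ 0.3 -0.2  1.1] mom.axis -0.01
```

View pics/z16.png

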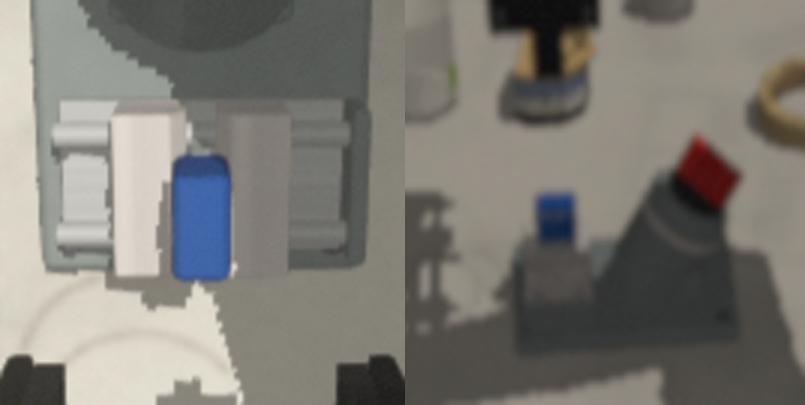

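View pics/side16.png

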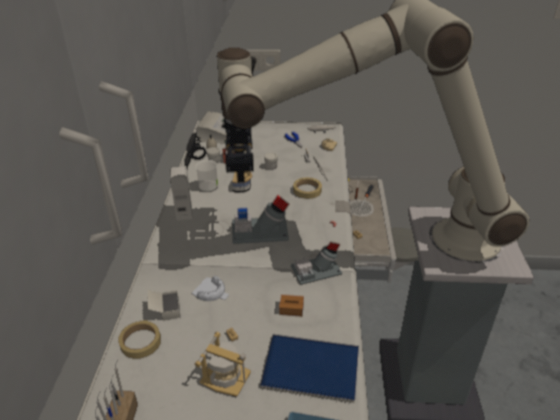

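View pics/top16.png

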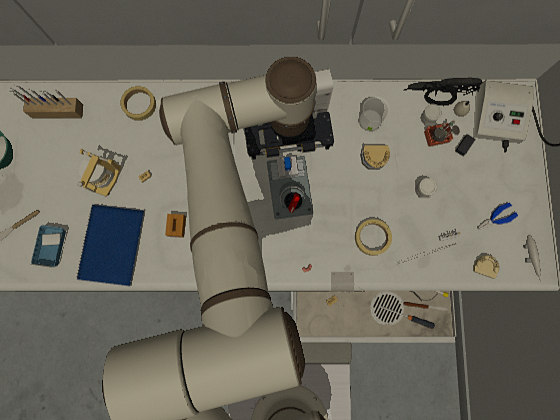

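Run:
```python
from h import *
d=np.load("w16.npz");A=(d["K"],d["T"]);a=lambda x,y:np.array([215+x/3-.33,120+y/3-.33])
x,y=.015,.008
v,res=fitpose([(A,(-x,-y,0),a(173,176)),(A,(-x,y,0),a(230,176)),(A,(x,-y,0),a(174,278)),(A,(x,y,0),a(229,278))],[.676,.004,.136],z=.09);print(v,res.round(1).tolist())
Y=.02675
v,res=fitpose([(A,(-.025,-Y,.03),a(112,115)),(A,(-.025,Y,.03),a(290,115)),(A,(.025,-Y,.03),a(115,276)),(A,(.025,Y,.03),a(289,273))],[.676,.004,.136],z=.02);print(v,res.round(1).tolist())
from station import r
print(r.finish_job())
```

```text
[0.67389124 0.00411305 0.13683064] [[-0.8, -1.2], [0.8, -1.2], [-0.8, 1.4], [0.8, 1.4]]
[0.67486836 0.00434289 0.14357433] [[-0.8, -0.3], [0.7, -0.7], [-0.1, 0.3], [0.2, 0.9]]
the job is handed in; nothing more can be done
None
```

The clamp is fully open and the setting gauge is standing in the slot. I handed the job in at about 22.7 s of the 64 s allowed.

- **Knob:** I gripped the red bar, broke it loose anticlockwise and turned it in one grip to about 150°. There the axis moment reversed sharply, which I took as the stop.
- **Jaws:** they measured about 9.6 mm apart, against 9.5 mm for fully open.
- **Gauge:** I lifted it from its rest and lowered it until the blade touched the slot floor. Contact came with the tool at 59 mm, as predicted, with a force of about 5 N. I then eased off, let go and raised the arm clear.

**Last checks:** the final pictures show the gauge upright, about 1 mm from the middle of the slot along the jaws and within 0.3 mm of it across. In the top view I saw nothing else disturbed, though the arm hid part of that picture, including the pale blue arch. The arch was in place in the side view.

**What disagreed:**
- **Tool tilt:** the arm could not reach the knob at the stated 30° because of a joint limit. My first approach stopped about 20 mm short without touching anything. I gripped with the tool leaning 25° further along the bar instead, then turned about the knob's own axis.
- **Camera measurements:** the cameras differed by about 3 mm on the knob's height and along its slope. I used a value in between, and the forces stayed at only a few newtons.

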